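# Punch the dart flights and clip the darts into the rack

## Robot

A 7-joint arm with a two-finger parallel gripper is mounted at the origin on the work surface. World frame = base frame: x ahead of the robot, y to its left, z up, the work surface at z = 0. Lengths are in mm, angles in rad, forces in N, time in s.
With the tool pointing down it reaches from about 400 to 900 mm from the base axis. Payload 5.6 kg.
Tool frame: the origin (TCP) lies midway between the tips of the shut fingers; the grasp point (between the pads) lies 19 mm behind it; x points along the fingers, y is the direction in which the jaws open and shut, and the axes are right-handed (so a half turn about x gives the same grasp; the last joint's range is limited). The gripper opens to 92 mm and grips with 3 to 60 N. Pads are 20 mm wide; open, the fingers measure 128 mm over their backs; the gripper's body (75 mm by 189 mm) begins 69 mm behind the grasp point.
Start: joints at [-1.324, 0.468, -0.012, 1.603, 0.006, 1.071, -0.056], TCP at [185.786, 622.891, 214.592] pointing down, gripper open.
Joint ranges: [-2.53, 2.53], [-0.31, 2.02], [-1.57, 1.55], [0.28, 2.44], [-1.29, 4.43], [0.15, 1.84], [-2.92, 2.92]. Speed limits (rad/s): [2.57, 2.57, 3.14, 3.14, 3.14, 3.14, 3.14].

## Interface

Orientations are given as a rotation vector (axis times angle).
In Python, from cell import robot, grip, kin, viewer gives the robot as it stands. Calls block until the motion is done:
- robot.movep(position, orientation): joint-space move of the TCP to a pose.
- robot.servo_line(position, feed=150, rotation=None): straight line of the TCP; rotation=None keeps the orientation; feed is the mean speed in mm/s.
- robot.goto_joints(angles): joint-space move.
- grip(opening, newtons=None): opening from 0.0 (shut) to 1.0 (fully open); newtons is the grip in N (None keeps the last); returns when the fingers have stopped.
- robot.hold(seconds).
- kin.ik(position, orientation): joint angles nearest the present ones, or None.
- robot.observe(): the state.
- viewer.read_camera(name): name is "scene" or "top" or "wrist"; returns the picture (420x560x3 uint8, red, green, blue); there is no depth.
- viewer.camera_info(name): a dict with "camera_matrix" (3x3 intrinsics, pixels), "k1" (the pictures are not rectified: a ray, as slopes to the right and down, at radius r is drawn at 1 + k1 r^2 times it, then the intrinsics apply), "R" (3x3) and "t" (3): a world point X has camera coordinates R X + t. Camera axes: x right, y down, z forward; pixel columns grow to the right and rows downward; lengths in mm; the calibration is good to about 2 mm. A picture is of the moment at which its call begins: read the wrist's pose just before it. camera_info takes no time and is no camera call; for the wrist camera it gives the pose at the moment of the call.
A pose or a line that the arm cannot do raises robot.IKError and nothing moves.
- robot.job_done(): hands the job in, once; it reports no verdict.
Trained networks look in the newest picture that a camera, given by its name, has taken for a name from the list of things; names that differ only in an ending like _2 or _b are one class to them, and where a whole thing is asked for, a point or a joint stands for the part that bears it (a point fixed in the world has none). Each returns a list of dicts, best first, with "confidence" (0 to 1); they miss things now and then, are a little off and sometimes report something else, mostly with a low value. They report only what shows in the picture. A call takes as long as a camera call. They do not tell look-alikes from the thing itself.
- viewer.silhouettes(name, camera): "mask" (420x560 bool, what is visible of it).
- viewer.pinpoint(name, camera): "at" ([x, y, z] in mm, in the coordinates of the camera as it stood for that picture, good to about 4 mm: a listed point, or the origin of a listed thing).
The state is a dict: "t": time; "joints": joint angles; "joint_velocities": joint speeds; "joint_torque": joint torques, N m; "tcp_pos": TCP position; "tcp_rot": TCP orientation; "contact_force": force on the tool from outside, world axes, zero at the start; "wrist_torque": the same for the moment, N m; "grip_width": opening from 0.0 (shut) to 1.0 (fully open).
Only numpy, scipy, OpenCV 4.12 (cv2) and the standard library are available. Lean on these libraries where they do the work, as an engineer would, in place of code of your own. Each camera call takes 0.05 s, during which the arm holds its last target.

## Task

Lay every dart that is on the bar mat into its own groove of the lever punch, barrel down in both notches and flights under the punch bar; then, with all of them in place, pull the lever fully down to its stop and let it come all the way back up. After that move every dart to the rack and push each one down into a clip of its own until it is fully seated and the sprung jaw has closed over it; leave the wallet, bowl and jug where they are.

Things in the scene. Friction and masses are not known exactly. Their poses are not given: they have to be found in the camera images.
- dart_a: dart, one of up to three alike (may be absent), about 40 g: copper barrel 12 mm thick, 64 mm long, ringed; 30 mm steel point at its -x end; black stem and slim white flights (X section in a 12 mm square, 52 to 84 mm from the origin) at its +x end. Origin: middle of the barrel, on the axis; x along the dart to the flights. Lies on the mat, axis 6 mm above it. Grip across the barrel
- dart_a_flight (a point): middle of that dart's flights, on its axis, 68 mm from the middle of the barrel
- dart_b: dart, one of up to three alike (may be absent), about 40 g: copper barrel 12 mm thick, 64 mm long, ringed; 30 mm steel point at its -x end; black stem and slim white flights (X section in a 12 mm square, 52 to 84 mm from the origin) at its +x end. Origin: middle of the barrel, on the axis; x along the dart to the flights. Lies on the mat, axis 6 mm above it. Grip across the barrel
- dart_b_flight (a point): middle of that dart's flights, on its axis, 68 mm from the middle of the barrel
- dart_c: dart, one of up to three alike (may be absent), about 40 g: copper barrel 12 mm thick, 64 mm long, ringed; 30 mm steel point at its -x end; black stem and slim white flights (X section in a 12 mm square, 52 to 84 mm from the origin) at its +x end. Origin: middle of the barrel, on the axis; x along the dart to the flights. Lies on the mat, axis 6 mm above it. Grip across the barrel
- dart_c_flight (a point): middle of that dart's flights, on its axis, 68 mm from the middle of the barrel
- mat: flat black rubber bar mat, 190 x 230 x 3 mm, fixed; the darts start on it. Origin at the centre of its underside
- press: dark steel lever punch, fixed; base 230 x 175 mm, 10 mm thick, with three dart grooves along its x, 50 mm apart. Flights go to its +x side under the punch bar, which crosses all grooves 76 mm from their middles; at rest it is swung up and back, 98 mm or more from them, so darts can be laid in from straight above, and it comes down onto all flights in one lever stroke. Origin: underside, below the middle of groove 1; x from points to flights, z up
- groove0 (a point): place of the barrel's middle in groove 0, 40 mm above the shelf, at -50 mm along press y. A groove is two V notches, each 8 mm thick and 28 mm wide, 22 mm either side of this point along press x (36 mm clear between, tops 46 mm up), that carry the ends of a barrel
- groove1 (a point): place of the barrel's middle in groove 1, 40 mm above the shelf, at 0 mm along press y. A groove is two V notches, each 8 mm thick and 28 mm wide, 22 mm either side of this point along press x (36 mm clear between, tops 46 mm up), that carry the ends of a barrel
- groove2 (a point): place of the barrel's middle in groove 2, 40 mm above the shelf, at 50 mm along press y. A groove is two V notches, each 8 mm thick and 28 mm wide, 22 mm either side of this point along press x (36 mm clear between, tops 46 mm up), that carry the ends of a barrel
- lever (a joint): angle of the punch lever, rad: 0 = up at rest, 1.2 = at its stop. Its axle is parallel to press y; the arm is 150 mm long, leans 0.25 rad from vertical to press +x at rest, swings towards press -x and down, and ends 0.95 rad from vertical. A spring returns it: about 4 N at the hand grip at rest, 10 N at the stop
- lever_grip (a point): middle of the lever's wooden hand grip, a bar 110 mm long, 16 mm thick, parallel to press y, across the end of the arm (a T), about 196 mm above the shelf at rest; the 14 mm arm meets it in the middle, so hold or push it 30 mm to either side. Moves with the lever
- lever_axis (a point): the lever's axle (fixed point, middle of its length), 51 mm above the shelf, 121 mm from the press origin towards press +x
- rack: dark wooden rack, fixed, base 85 x 185 x 8 mm, with three brass clips 55 mm apart along its y. A clip is two forks, 8 mm thick, 22 mm either side of the clip's middle along x (36 mm clear between), that hold the ends of a barrel lying along x, either way round. In both forks the -y prong is fixed and the +y one is the sprung jaw. Origin: centre of underside, z up
- clip0 (a point): place of the barrel's middle when seated in clip 0, 38 mm above the shelf, -55 mm along rack y; axes as the rack's. The mouth is 24 mm wide at 61 mm above the shelf and narrows to 9 mm at 46 mm; the barrel goes in from above, pushes the jaw aside (about 5 to 8 N downward) and snaps in under its nose
- jaw0 (a joint): angle of the jaw of clip 0 (one jaw serves both forks), rad: 0 = closed, up to 0.5 = open; it springs shut
- clip1 (a point): place of the barrel's middle when seated in clip 1, 38 mm above the shelf, 0 mm along rack y; axes as the rack's. The mouth is 24 mm wide at 61 mm above the shelf and narrows to 9 mm at 46 mm; the barrel goes in from above, pushes the jaw aside (about 5 to 8 N downward) and snaps in under its nose
- jaw1 (a joint): angle of the jaw of clip 1 (one jaw serves both forks), rad: 0 = closed, up to 0.5 = open; it springs shut
- clip2 (a point): place of the barrel's middle when seated in clip 2, 38 mm above the shelf, 55 mm along rack y; axes as the rack's. The mouth is 24 mm wide at 61 mm above the shelf and narrows to 9 mm at 46 mm; the barrel goes in from above, pushes the jaw aside (about 5 to 8 N downward) and snaps in under its nose
- jaw2 (a joint): angle of the jaw of clip 2 (one jaw serves both forks), rad: 0 = closed, up to 0.5 = open; it springs shut
- wallet: bystander: flat black plastic dart wallet case, 170 x 80 x 26 mm; leave alone
- bowl: bystander: white ceramic chalk bowl, 110 mm across, 50 mm high; leave alone
- jug: bystander: small pewter jug, 72 mm across, 92 mm high; leave alone
Not all that is in view belongs to the job. What is shaped like the dart_c but blue or pink is not meant.

How it is judged:
By the outcome, as a careful person would: the job done as asked, in the order asked, and still so for the second after the job is handed in, with the robot touching nothing.
Of dart_a, dart_b, dart_c only 2 to 3 are there at a start; the rules pass over those that are not, and their reading is None.
At some moment in a run one of dart_a, dart_b, dart_c may be knocked a few centimetres aside while the robot is not near it.
Once in a run the grip may slacken for a moment while it holds something.
It also fails if it takes over 210 s, if anything falls off the work surface, if the arm or the gripper's body presses on something with over 40 N, if the wrist force passes 120 N, or if a joint passes its speed limit or range.

## Working session

There is one attempt and no reset: what is moved stays moved. The work goes in short steps, each a Python script; the robot and the scene stay as the last script left them, time stands still between calls to the robot, and variables do not carry over. Pictures are saved under pics/ and viewed, and the job is handed in when it is done.

```bash
ls -la; mkdir -p pics; python3 - <<'E'
from cell import robot, grip, kin, viewer
import cv2, json
s=robot.observe(); print(s)
for n in ["scene","top","wrist"]:
    im=viewer.read_camera(n); cv2.imwrite(f"pics/0_{n}.png",im[:,:,::-1])
    print(n,viewer.camera_info(n))
E
```

```text
total 12
drwxr-xr-x  3 agent agent 4096 Dec  7 06:00 .
drwxr-xr-x 23 root  root  4096 Dec  7 06:00 ..
drwxr-xr-x  2 agent agent 4096 Dec  7 06:00 pics
{'t': 0.0, 'joints': array([-1.32399966,  0.46838142, -0.0116484 ,  1.60363333,  0.00602881,
        1.0713862 , -0.05628485]), 'joint_velocities': array([ 4.33624398e-04, -5.30826535e-04, -4.53296733e-04, -1.10449082e-03,
       -2.15869319e-05, -8.64441267e-04,  5.62359625e-04]), 'joint_torque': array([-5.22113060e-04, -5.20567882e+01, -1.31070046e-02, -2.43747067e+01,
       -5.68230520e-02,  1.72968011e-02,  1.57875479e-04]), 'tcp_pos': array([185.62259311, 622.31727772, 213.63360479]), 'tcp_rot': array([ 0.22606792,  1.55892983, -0.22885468]), 'contact_force': array([-0.54896177,  0.43646731, -0.51142549]), 'wrist_torque': array([-0.01160401,  0.04149551,  0.012817  ]), 'grip_width': 1.0013223587550963}
scene {'camera_matrix': array([[383.22119481,   0.        , 282.18273257],
       [  0.        , 383.22119481, 210.58321114],
       [  0.        ,   0.        ,   1.        ]]), 'k1': -0.09785964415488016, 'R': array([[ 0.39501801
[... 317 characters left out ...]
[  0.        ,   0.        ,   1.        ]]), 'k1': -0.12668506147072015, 'R': array([[-0.01241211, -0.99985718, -0.01147002],
       [-0.98103973,  0.01439565, -0.19327133],
       [ 0.19340885,  0.00885364, -0.9810783 ]]), 't': array([  36.87144312,  530.9416866 , 1493.63887746])}
wrist {'camera_matrix': array([[299.93645025,   0.        , 276.68981872],
       [  0.        , 299.93645025, 209.38702315],
       [  0.        ,   0.        ,   1.        ]]), 'k1': -0.03626179195579158, 'R': array([[ 0.28640056,  0.95810706, -0.0023643 ],
       [ 0.92894626, -0.27707782,  0.24553357],
       [ 0.23459235, -0.07251726, -0.9693852 ]]), 't': array([-649.21041552,  -26.64583552,  389.09685537])}
```

View pics/0_scene.png

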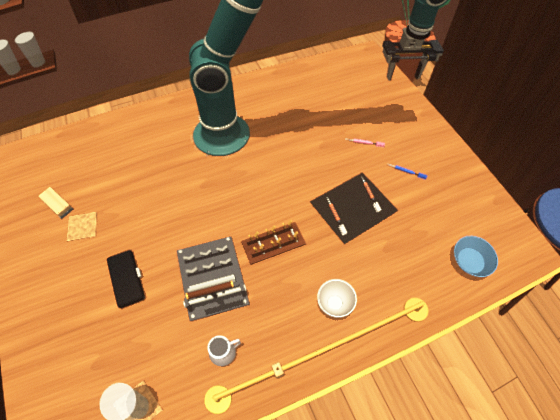

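View pics/0_top.png

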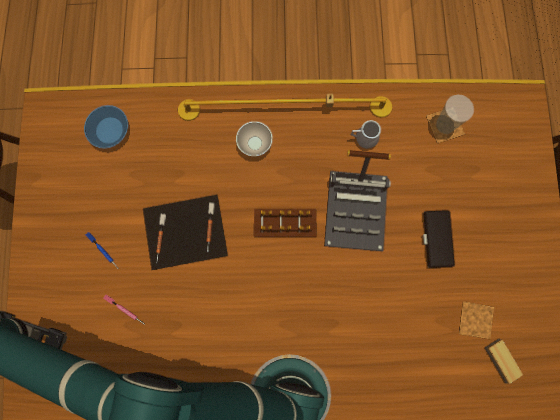

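View pics/0_wrist.png

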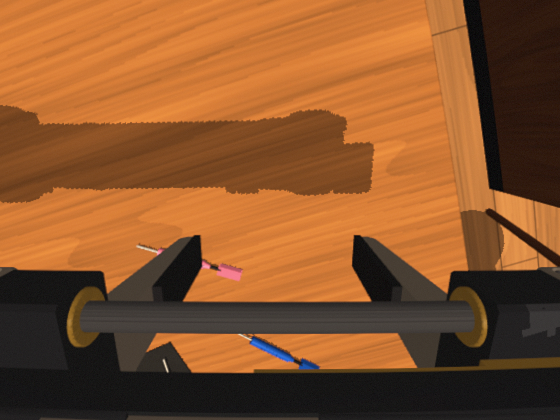

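The scene shows two copper darts on the mat, at about (210,227) and (161,238) in the top picture, with flights towards world +x. The pink and blue darts lie off the mat. The press is at (357,210), the rack at (285,222), and the lever grip at (370,155). Next I'll measure with the networks.

```bash
cat > h.py <<'E'
from cell import robot, grip, kin, viewer
import cv2, numpy as np
from scipy.spatial.transform import Rotation as Ro
def snap(cam,fn=None):
    ci=viewer.camera_info(cam); im=viewer.read_camera(cam)
    if fn: cv2.imwrite(f"pics/{fn}.png",im[:,:,::-1])
    return im,ci
def cam2w(ci,p): return ci["R"].T@(np.asarray(p)-ci["t"])
def dist(ci): return np.array([ci["k1"],0,0,0,0],float)
def w2pix(ci,X):
    X=np.atleast_2d(np.asarray(X,float))
    r,_=cv2.Rodrigues(ci["R"])
    return cv2.projectPoints(X,r,ci["t"],ci["camera_matrix"],dist(ci))[0].reshape(-1,2)
def pix2w(ci,uv,z):
    uv=np.atleast_2d(np.asarray(uv,float))
    n=cv2.undistortPoints(uv.reshape(-1,1,2),ci["camera_matrix"],dist(ci)).reshape(-1,2)
    d=np.c_[n,np.ones(len(n))]@ci["R"]
    c=-ci["R"].T@ci["t"]
    return c+d*((z-c[2])/d[:,2])[:,None]
E
python3 - <<'E'
from h import *
np.set_printoptions(precision=1,suppress=True)
for cam in ["top","scene"]:
    im,ci=snap(cam)
    for n in ["dart_a","dart_a_flight","mat","press","groove0","groove1","groove2","lever_grip","lever_axis","rack","clip0","clip1","clip2","bowl","jug","wallet"]:
        print(cam,n,[(round(d["confidence"],2),cam2w(ci,d["at"])) for d in viewer.pinpoint(n,cam)])
print(robot.observe()["t"])
E
```

```text
top dart_a [(0.67, array([475.6, 228.8,  11.4])), (0.6, array([406.2, 544. ,   5.9])), (0.53, array([446.4, 379.9,  10.1])), (0.48, array([235.6, 472.4,   0.8]))]
top dart_a_flight [(0.44, array([543.6, 228.8,  12.5]))]
top mat [(0.61, array([471.8, 306.3,  -0.8]))]
top press [(0.61, array([ 488.3, -203.1,   -1.3]))]
top groove0 [(0.98, array([ 492.8, -151.5,   39.7])), (0.77, array([ 489.8, -200.1,   39.7]))]
top groove1 [(0.98, array([ 492.8, -151.5,   39.7])), (0.77, array([ 489.8, -200.1,   39.7]))]
top groove2 [(0.98, array([ 492.8, -151.5,   39.7])), (0.77, array([ 489.8, -200.1,   39.7]))]
top lever_grip [(0.63, array([ 647. , -219.3,  195.1])), (0.22, array([543.7, 227.3,   7.3]))]
top lever_axis [(0.92, array([ 607. , -214.6,   45.6]))]
top rack [(0.77, array([495.1,   6.8,   0.6]))]
top clip0 [(0.88, array([496.3,   9.8,  39.7])), (0.69, array([499.6,  59.9,  38.4])), (0.58, array([500.1, -48.6,  40.8]))]
top clip1 [(0.88, array([496.3,   9.8,  39.7])), (0.69, array([499.6,  59.9,  38.4])), (0.58, array([500.1, -48.6,  40.8]))]
top clip2 [(0.88, array([496.3,   9.8,  39.7])
[... 1174 characters left out ...]
, array([547.3, 226. ,  11.6])), (0.16, array([516.5, 367.8,   9.8]))]
scene rack [(0.6, array([497.9,   3.5,  -0.5]))]
scene clip0 [(0.85, array([500.3,   5.1,  36.2])), (0.75, array([501.5,  62.4,  37.8])), (0.63, array([497.1, -52.5,  36.3]))]
scene clip1 [(0.85, array([500.3,   5.1,  36.2])), (0.75, array([501.5,  62.4,  37.8])), (0.63, array([497.1, -52.5,  36.3]))]
scene clip2 [(0.85, array([500.3,   5.1,  36.2])), (0.75, array([501.5,  62.4,  37.8])), (0.63, array([497.1, -52.5,  36.3]))]
scene bowl [(0.86, array([746.8,  94.3,   4.1]))]
scene jug [(0.74, array([ 755.8, -247.3,   -0.9])), (0.62, array([497.2, -52.1,  32.9]))]
scene wallet [(0.91, array([ 443. , -447.4,    4.7]))]
1.85
```

```bash
cat >> h.py <<'E'
def rotv(yaw,tilt=0.0,flip=False):
    # tool x down; tool y = yaw dir+90deg; tilt about tool y axis
    r=Ro.from_euler('z',yaw)*Ro.from_euler('y',np.pi/2+tilt)
    if flip: r=r*Ro.from_euler('x',np.pi)
    return r.as_rotvec()
E
python3 - <<'E'
from h import *
np.set_printoptions(precision=2,suppress=True)
s=robot.observe(); ci=viewer.camera_info("wrist")
C=cam2w(ci,[0,0,0]); RT=Ro.from_rotvec(s["tcp_rot"])
print("cam in tool",RT.inv().apply(C-s["tcp_pos"]),"\n cam axes in tool",(ci["R"]@RT.as_matrix()))
print(RT.as_matrix())
for p in [(475,228,200),(450,380,200),(490,-150,200),(490,-250,200),(650,-180,250),(500,60,200)]:
  for y in (0,np.pi,np.pi/2,-np.pi/2):
    q=kin.ik(list(p),rotv(y)); print(p,round(y,1),q)
E
```

```text
cam in tool [-168.33    0.37  -69.3 ] 
 cam axes in tool [[ 0.    1.    0.  ]
 [-0.25 -0.    0.97]
 [ 0.97 -0.    0.25]]
[[ 0.    0.29  0.96]
 [ 0.    0.96 -0.29]
 [-1.    0.    0.  ]]
(475, 228, 200) 0 [-0.65  0.27  0.16  1.93 -0.05  0.94  1.11]
(475, 228, 200) 3.1 [-1.07  0.31  0.68  1.95 -0.24  0.96 -1.85]
(475, 228, 200) 1.6 [-0.4   0.29 -0.13  1.91  0.05  0.95  2.59]
(475, 228, 200) -1.6 [-0.89  0.29  0.45  1.94 -0.15  0.95 -0.36]
(450, 380, 200) 0 [-0.78  0.38  0.03  1.77 -0.01  0.99  0.82]
(450, 380, 200) 3.1 [-1.26  0.43  0.65  1.81 -0.3   1.01 -2.06]
(450, 380, 200) 1.6 [-0.55  0.4  -0.27  1.76  0.12  1.    2.28]
(450, 380, 200) -1.6 [-1.03  0.39  0.34  1.79 -0.15  0.99 -0.62]
(490, -150, 200) 0 [-0.41  0.3   0.77  1.99 -0.25  0.95  2.06]
(490, -150, 200) 3.1 [-0.58  0.36  1.    2.   -0.37  0.98 -0.97]
(490, -150, 200) 1.6 [-0.77  0.58  1.36  2.   -0.64  1.1  -2.26]
(490, -150, 200) -1.6 [-0.5   0.32  0.89  1.99 -0.31  0.96  0.54]
(490, -250, 200) 0 [-0.4   0.48  1.06  1.91 -0.48  1.04  2.45]
(490, -250, 200) 3.1 [-0.22  0.38  0.8   1.9  -0.33  0.99 -0.85]
(490, -250, 200) 1.6 [-0.53  0.68  1.36  1.92 -0.73  1.17 -2.04]
(490, -250, 200) -1.6 [-0.22  0.38  0.79  1.9  -0.32  0.99  0.72]
(650, -180, 250) 0 [-0.29  0.56  0.76  1.54 -0.4   1.2   2.11]
(650, -180, 250) 3.1 [-0.44  0.67  1.05  1.55 -0.6   1.28 -0.88]
(650, -180, 250) 1.6 [-0.54  0.85  1.34  1.55 -0.83  1.41 -2.28]
(650, -180, 250) -1.6 [-0.42  0.65  1.01  1.55 -0.57  1.26  0.67]
(500, 60, 200) 0 [-0.53  0.24  0.41  1.99 -0.12  0.93  1.5 ]
(500, 60, 200) 3.1 [-0.9   0.3   0.85  2.01 -0.27  0.95 -1.48]
(500, 60, 200) 1.6 [ 0.8   0.62 -1.31  1.92  0.67  1.14  2.37]
(500, 60, 200) -1.6 [-0.69  0.25  0.59  2.   -0.17  0.93 -0.01]
```

```bash
python3 - <<'E'
from h import *
np.set_printoptions(precision=1,suppress=True)
def look(p,yaw,fn,names):
    robot.movep(p,rotv(yaw)); im,ci=snap("wrist",fn)
    np.savez("pics/"+fn+".npz",**{k:np.asarray(v) for k,v in ci.items()})
    for n in names:
        print(fn,n,[(round(d["confidence"],2),cam2w(ci,d["at"])) for d in viewer.pinpoint(n,"wrist")])
look([460,303,200],0,"w_mat",["dart_a","dart_a_flight","mat"])
look([490,5,200],0,"w_rack",["rack","clip0"])
look([490,-200,250],0,"w_press",["press","groove0","lever_axis","lever_grip"])
print(robot.observe()["t"])
E
```

```text
w_mat dart_a [(0.93, array([443.4, 380.1,  10.6])), (0.8, array([479. , 229.6,   4.5])), (0.57, array([411. , 545.4,   4.7]))]
w_mat dart_a_flight [(0.82, array([544. , 223.4,   6.5]))]
w_mat mat [(0.98, array([476.3, 306.5,   1.9]))]
w_rack rack [(0.61, array([500.9,   7.1,  -2.8])), (0.52, array([745.4,  96. ,  -0. ]))]
w_rack clip0 [(0.93, array([502.6, -50.6,  40.4])), (0.92, array([501.9,  65. ,  35.2])), (0.66, array([497.7,   2.5,  34.7]))]
w_press press [(0.71, array([ 491.2, -205. ,   -0.5]))]
w_press groove0 [(0.88, array([ 485.4, -250.8,   40. ])), (0.61, array([ 486.2, -203.7,   40.9])), (0.5, array([ 443.6, -449.7,    1.4]))]
w_press lever_axis [(0.71, array([ 609. , -216.3,   45.6]))]
w_press lever_grip []
6.0083
```

```bash
python3 -c "
import cv2,numpy as np
a=[cv2.imread(f'pics/w_{n}.png') for n in ('mat','rack','press')]
for n,i in zip(('mat','rack','press'),a): print(i.shape)
"
```

```text
(420, 560, 3)
(420, 560, 3)
(420, 560, 3)
```

View pics/w_mat.png

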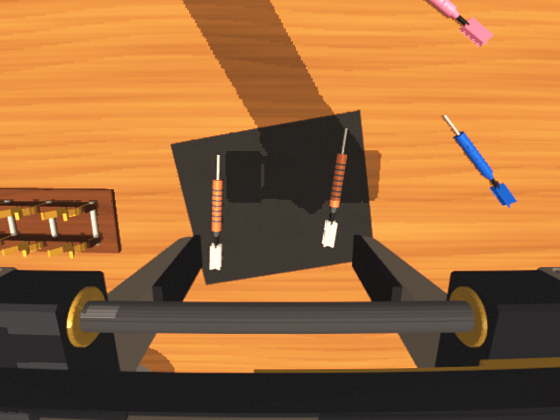

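View pics/w_rack.png

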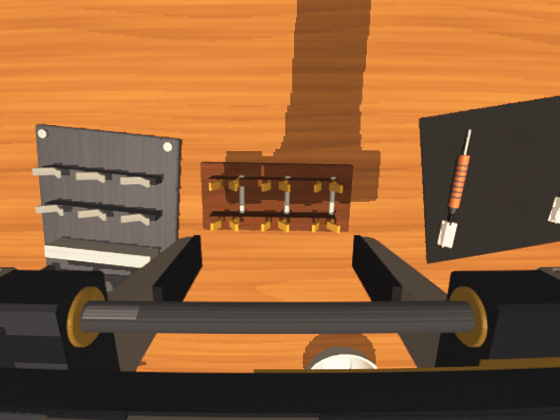

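View pics/w_press.png

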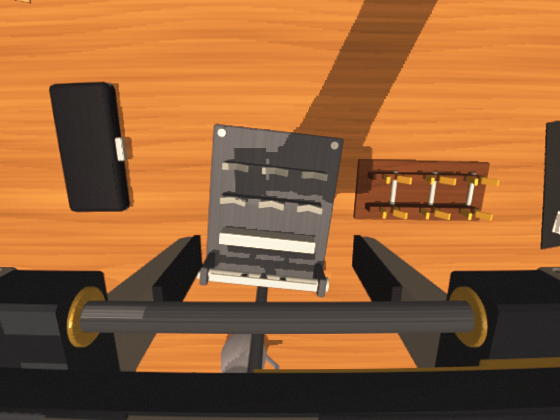

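The wrist views show the dart barrels at (217,207) and (338,180), the press notches at (275,170) and (270,205), and the rack at (277,200) with a grey bar beside each clip. I'll fit the press and rack poses to all the measurements and check them with overlays.

```bash
cat > fit.py <<'E'
from h import *
from scipy.optimize import least_squares
def fitpose(obs,p0):
    # obs: list of (local xy, world xy)
    L=np.array([o[0] for o in obs],float);W=np.array([o[1] for o in obs],float)
    f=lambda p:(Ro.from_euler('z',p[2]).apply(np.c_[L,0*L[:,0]])[:,:2]+p[:2]-W).ravel()
    return least_squares(f,p0,loss='soft_l1',f_scale=3)
g0,g1,g2,ax=(0,-50),(0,0),(0,50),(121,0)
P=fitpose([(g2,(492.8,-151.5)),(g1,(489.8,-200.1)),(g0,(488.5,-250.8)),(g1,(491,-204.6)),(g2,(497.4,-155.8)),(g0,(485.4,-250.8)),(g1,(486.2,-203.7)),(g1,(488.3,-203.1)),(g1,(490.5,-205)),(g1,(491.2,-205)),(ax,(607,-214.6)),(ax,(610.3,-216.9)),(ax,(609,-216.3))],[490,-204,0])
c0,c1,c2=(0,-55),(0,0),(0,55)
K=fitpose([(c1,(496.3,9.8)),(c2,(499.6,59.9)),(c0,(500.1,-48.6)),(c1,(500.3,5.1)),(c2,(501.5,62.4)),(c0,(497.1,-52.5)),(c0,(502.6,-50.6)),(c2,(501.9,65)),(c1,(497.7,2.5)),(c1,(495.1,6.8)),(c1,(497.9,3.5)),(c1,(500.9,7.1))],[500,5,0])
def loc(p,x,y,z): return np.array([*(Ro.from_euler('z',p[2]).apply([x,y,0])[:2]+np.array(p[:2])),z])
if __name__=="__main__":
    np.set_printoptions(precision=3,suppress=True)
    print(P.x,K.x); print(P.fun.reshape(-1,2).round(1).tolist())
    for fn,win in (("w_press",(190,110,370,300)),("w_rack",(180,140,380,250))):
        im=cv2.imread(f"pics/{fn}.png"); ci=dict(np.load(f"pics/{fn}.npz")); ci["k1"]=float(ci["k1"])
        s=4
        big=cv2.resize(im[win[1]:win[3],win[0]:win[2]],None,fx=s,fy=s,interpolation=cv2.INTER_CUBIC)
        def line(a,b,col):
            uv=(w2pix(ci,[a,b])-np.array(win[:2])+.5)*s
            cv2.line(big,tuple(int(v) for v in uv[0]),tuple(int(v) for v in uv[1]),col,1)
        p=P.x
        for sx in (-26,-18,18,26):
            for gy in (-50,0,50):
                line(loc(p,sx,gy-14,46),loc(p,sx,gy+14,46),(0,255,0))
        for gy in (-50,0,50): line(loc(p,-32,gy,40),loc(p,32,gy,40),(0,0,255))
        line(loc(p,121,-50,51),loc(p,121,50,51),(255,0,255))
        p=K.x
        for sx in (-26,-18,18,26):
            for gy in (-55,0,55):
                line(loc(p,sx,gy-12,61),loc(p,sx,gy+12,61),(0,255,0))
        for gy in (-55,0,55): line(loc(p,-32,gy,38),loc(p,32,gy,38),(0,0,255))
        c=[(-42.5,-92.5),(42.5,-92.5),(42.5,92.5),(-42.5,92.5)]
        for i in range(4): line(loc(p,*c[i],8),loc(p,*c[(i+1)%4],8),(255,255,0))
        cv2.imwrite(f"pics/ov_{fn}.png",big[:600,:800]); print(big.shape)
E
python3 fit.py
```

```text
[ 489.749 -203.21    -0.103] [499.308   5.787  -0.013]
[[2.1, -2.0], [-0.1, -3.1], [-3.9, -2.1], [-1.3, 1.4], [-2.5, 2.3], [-0.8, -2.1], [3.5, 0.5], [1.4, -0.1], [-0.8, 1.8], [-1.5, 1.8], [3.1, -1.1], [-0.2, 1.2], [1.1, 0.6]]
(760, 720, 3)
(440, 800, 3)
```

View pics/ov_w_press.png

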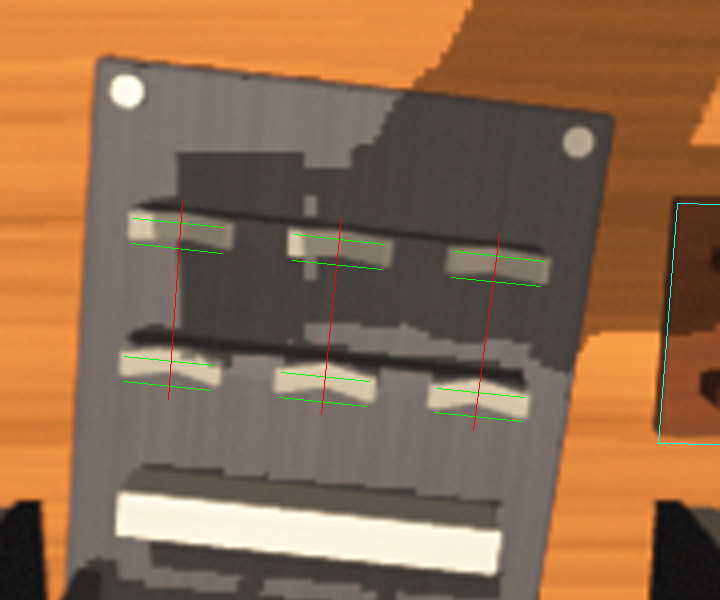

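View pics/ov_w_rack.png

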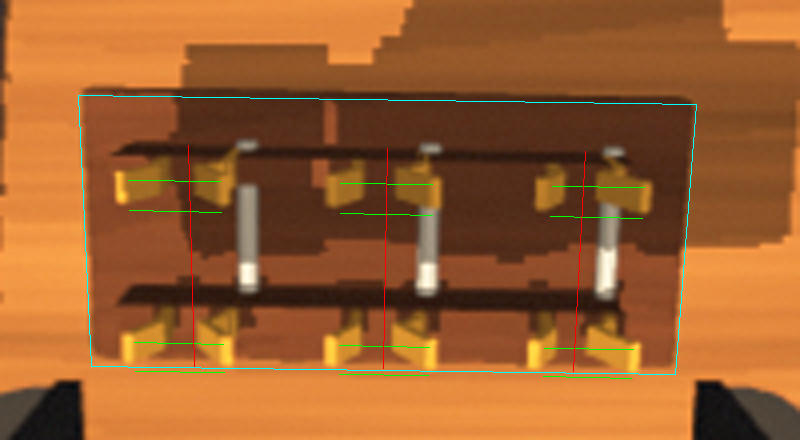

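Both overlays sit about 2 px too far towards +x in the wrist frame, so I'll shift the x fits by about -2 mm. Now I'll measure both darts precisely from a silhouette with the wrist camera.

```bash
cat >> fit.py <<'E'
PP=np.array([487.8,-203.4,-0.10]); KK=np.array([497.2,5.1,-0.013])
def darts(cam,z=9,ci=None,verbose=False):
    out=[]
    for d in viewer.silhouettes("dart_a",cam):
        m=d["mask"]
        if m.sum()<40: continue
        v,u=np.nonzero(m); W=pix2w(ci,np.c_[u,v],z)[:,:2]
        c=W.mean(0); e=np.linalg.svd(W-c,full_matrices=False)[2][0]
        if e[0]<0: e=-e
        t=(W-c)@e; n=(W-c)@np.array([-e[1],e[0]])
        out.append((d["confidence"],len(t),c,e,t.min(),t.max(),np.percentile(abs(n),90)))
    return out
E
python3 - <<'E'
from fit import *
np.set_printoptions(precision=2,suppress=True)
robot.movep([455,303,200],rotv(0))
im,ci=snap("wrist","d1")
for o in darts("wrist",9,ci):
    conf,n,c,e,t0,t1,w=o
    print(round(conf,2),n,"yaw",round(np.arctan2(e[1],e[0]),3),"len",round(t1-t0,1),"org",c+e*((t0+t1)/2-11),"c",c)
for n in ("dart_a","dart_a_flight"): print(n,[(round(d["confidence"],2),cam2w(ci,d["at"])) for d in viewer.pinpoint(n,"wrist")])
im,ci=snap("top")
for o in darts("top",9,ci):
    conf,n,c,e,t0,t1,w=o
    print(round(conf,2),n,"yaw",round(np.arctan2(e[1],e[0]),3),"len",round(t1-t0,1),"org",c+e*((t0+t1)/2-11),"c",c)
print(robot.observe()["t"],robot.observe()["tcp_pos"])
E
```

```text
0.94 774 yaw -0.076 len 117.8 org [489.78 229.1 ] c [500.12 228.31]
0.92 973 yaw 1.008 len 85.7 org [259.03 493.31] c [268.   507.54]
0.75 943 yaw -0.105 len 143.5 org [447.5  377.73] c [465.44 375.84]
0.57 932 yaw 0.757 len 136.5 org [415.82 543.66] c [428.88 556.01]
dart_a [(0.79, array([475.92, 230.01,   4.87])), (0.68, array([412.94, 544.19,   8.8 ])), (0.57, array([445.15, 381.9 ,   8.83]))]
dart_a_flight [(0.88, array([543.23, 225.23,   7.49]))]
0.75 96 yaw 0.767 len 108.6 org [424.39 556.36] c [435.69 567.24]
0.69 165 yaw 0.978 len 116.7 org [246.22 482.32] c [252.85 492.16]
0.51 155 yaw -0.066 len 114.9 org [490.11 230.55] c [503.84 229.65]
8.15 [455.28 302.57 200.06]
```

```bash
cat >> fit.py <<'E'
def copper(ci,im,z=11,box=(340,620,180,430)):
    """barrels by colour, world pose list: (x,y,yaw,len)"""
    hsv=cv2.cvtColor(im,cv2.COLOR_RGB2HSV)
    m=cv2.inRange(hsv,(3,110,60),(14,255,255))
    m=cv2.morphologyEx(m,cv2.MORPH_CLOSE,np.ones((5,5)))
    n,lab,st,ce=cv2.connectedComponentsWithStats(m)
    out=[]
    for i in range(1,n):
        if st[i,4]<60 : continue
        v,u=np.nonzero(lab==i); W=pix2w(ci,np.c_[u,v],z)[:,:2]; c=W.mean(0)
        if not(box[0]<c[0]<box[1] and box[2]<c[1]<box[3]): continue
        (cx,cy),(a,b),_=cv2.minAreaRect(W.astype(np.float32))
        e=np.linalg.svd(W-c,full_matrices=False)[2][0]; e=e*np.sign(e[0])
        out.append((c[0],c[1],np.arctan2(e[1],e[0]),max(a,b),min(a,b),ce[i]))
    return out
E
python3 - <<'E'
from fit import *
np.set_printoptions(precision=2,suppress=True)
im,ci=snap("wrist","d2")
for o in copper(ci,im): print(o)
hsv=cv2.cvtColor(im,cv2.COLOR_RGB2HSV); print(hsv[200:212,217],hsv[180,345],hsv[100,100],hsv[350,270])
E
```

```text
(np.float64(375.5975877940304), np.float64(304.04692817615734), np.float64(1.5585555400537439), 749.229736328125, 352.4448547363281, array([277.59, 120.95]))
(np.float64(444.44797492201855), np.float64(377.8391514887251), np.float64(-0.10264904840267348), 65.90201568603516, 13.679325103759766, array([339.09, 183.3 ]))
(np.float64(475.24357454539046), np.float64(230.86586817061993), np.float64(-0.07691045758315442), 66.2205581665039, 13.539163589477539, array([218.35, 208.26]))
(np.float64(582.4219762485434), np.float64(309.83339436645826), np.float64(-1.5084771819224745), 253.70596313476562, 55.36320495605469, array([282.42, 287.04]))
[[ 12 150 255]
 [ 16 154 255]
 [ 16 156 255]
 [ 11 157 239]
 [  8  85 172]
 [ 11 140 248]
 [ 17 154 255]
 [ 17 153 255]
 [ 15 150 255]
 [  6  77 168]
 [  9 129 211]
 [ 16 155 255]] [  8 131  72] [ 14 181 237] [ 14 183 237]
```

The copper colour mask gives clean barrel poses of 66 x 13.6 mm: (475,231, yaw -0.077) and (444,378, yaw -0.103). I'll grasp the nearer dart first.

```bash
python3 - <<'E'
from fit import *
np.set_printoptions(precision=2,suppress=True)
x,y,yaw=475.2,230.9,-0.077
grip(0.5,20)
robot.movep([x,y,90],rotv(yaw)); 
robot.servo_line([x,y,6],feed=80)
s=robot.observe(); print(s["tcp_pos"],s["contact_force"])
grip(0.0,25); s=robot.observe(); print(s["grip_width"]*92,s["tcp_pos"],s["contact_force"])
robot.servo_line([x,y,110],feed=120)
s=robot.observe(); print(s["grip_width"]*92,s["contact_force"],s["t"])
snap("wrist","g1"); snap("scene","g1s")
E
```

```text
[475.6  231.1    6.46] [-1.32  0.21 -0.68]
11.171482054453445 [475.26 230.93   6.12] [ 0.56 -0.55  0.92]
11.027126295812504 [-0.68 -0.04 -0.44] 12.4417
```

View pics/g1.png

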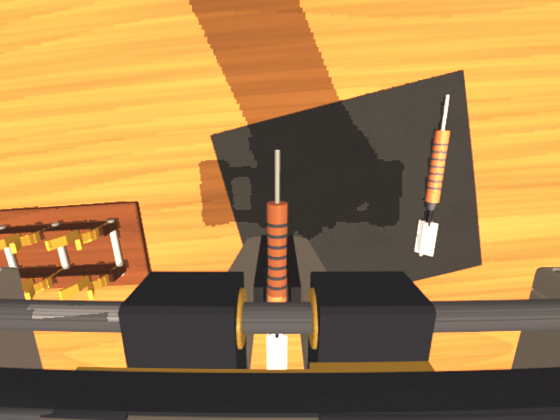

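```bash
python3 - <<'E'
from fit import *
np.set_printoptions(precision=2,suppress=True)
s=robot.observe(); ci=viewer.camera_info("wrist")
a=pix2w(ci,[(277,202.5)],s["tcp_pos"][2]+3)[0]
off=Ro.from_rotvec(s["tcp_rot"]).inv().apply(a-s["tcp_pos"]); print("barrel front in tool",off)
g=loc(PP,0,-50,0)[:2]; r=rotv(PP[2]); print(g)
robot.movep([*g,120],r)
s=robot.observe(); print(s["grip_width"]*92,s["joints"])
robot.servo_line([*g,55],feed=100)
snap("wrist","p1")
E
```

```text
barrel front in tool [ -2.96   0.48 -31.45]
[ 482.81 -253.15]
10.996305056074846 [ 0.21  0.42  0.26  1.95 -0.15  0.79  2.03]
```

View pics/p1.png

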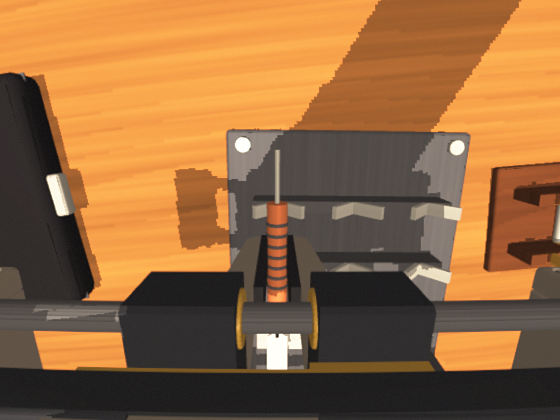

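```bash
python3 - <<'E'
from fit import *
np.set_printoptions(precision=2,suppress=True)
ci=viewer.camera_info("wrist"); s=robot.observe()
print(s["tcp_pos"], w2pix(ci,[loc(PP,sx,sy,46) for sy in (-64,-36,-14,14,36,64) for sx in (-26,-18)]))
E
python3 -c "
import cv2;a=cv2.imread('pics/p1.png')[180:300,220:480];cv2.imwrite('pics/p1z.png',cv2.resize(a,None,fx=3,fy=3,interpolation=2))"
```

```text
[ 483.33 -253.38   55.58] [[253.63 205.7 ]
 [253.88 218.32]
 [299.53 205.69]
 [299.29 218.31]
 [335.54 205.69]
 [334.92 218.29]
 [381.1  205.69]
 [380.   218.26]
 [416.55 205.69]
 [415.09 218.22]
 [461.03 205.7 ]
 [459.12 218.16]]
```

View pics/p1z.png

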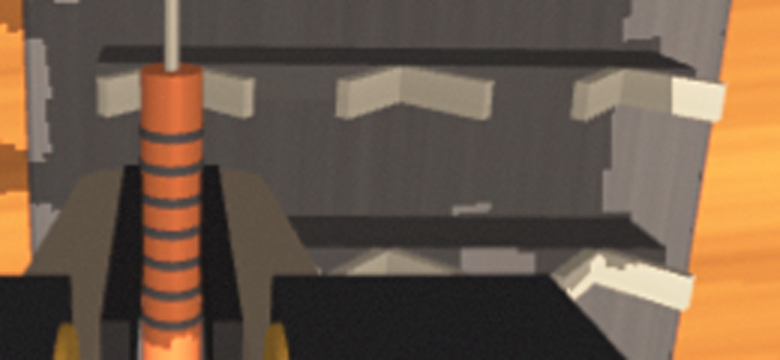

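The notch edges match the model to about 1 px, and the dart sits over groove 0. I'll lower and release it.

```bash
python3 - <<'E'
from fit import *
np.set_printoptions(precision=2,suppress=True)
g=loc(PP,0,-50,0)[:2]
for z in (44,40,38,37):
    robot.servo_line([*g,z],feed=40); s=robot.observe(); print(z,s["tcp_pos"],s["contact_force"],s["grip_width"]*92)
    if s["contact_force"][2]>6: break
grip(0.32); s=robot.observe(); print(s["grip_width"]*92,s["contact_force"])
robot.servo_line([*g,110],feed=120)
robot.movep([470,-203,160],rotv(PP[2]))
im,ci=snap("wrist","p2"); print(copper(ci,im,43,(420,560,-320,-100)),robot.observe()["t"])
E
```

```text
44 [ 482.59 -253.08   43.72] [ 0.1  -0.04 -0.38] 11.40415279171229
40 [ 482.65 -253.08   39.77] [ 0.04 -0.06 -0.53] 11.030164230517293
38 [ 482.79 -253.11   37.94] [-0.23  0.35 -0.21] 10.691259538277423
37 [ 482.99 -252.84   37.23] [-0.75  1.47  3.58] 11.368475780903863
29.200727908253963 [ 0.35 -0.04 -0.41]
[(np.float64(476.1495203387057), np.float64(-251.27103578668954), np.float64(-0.13619444134910483), 57.94961929321289, 13.122697830200195, array([227.99, 216.91]))] 17.9917
```

View pics/p2.png

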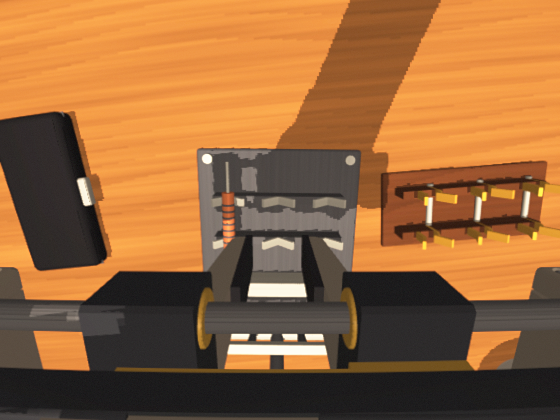

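The dart lies in groove 0, with its barrel at (228,217). Next I'll re-measure the second dart, then grasp and place it in groove 2.

```bash
python3 - <<'E'
from fit import *
np.set_printoptions(precision=2,suppress=True)
robot.movep([425,375,200],rotv(0))
im,ci=snap("wrist","d3"); L=[o for o in copper(ci,im,11,(340,620,180,480)) if 50<o[3]<75 and o[4]<20]; print(L)
assert len(L)==1
x,y,yaw=L[0][:3]
grip(0.5,20)
robot.movep([x,y,90],rotv(yaw)); 
robot.servo_line([x,y,6],feed=80)
s=robot.observe(); print(s["tcp_pos"],s["contact_force"])
grip(0.0,25); s=robot.observe(); print(s["grip_width"]*92,s["tcp_pos"],s["contact_force"])
robot.servo_line([x,y,110],feed=120)
s=robot.observe(); print(s["grip_width"]*92,s["contact_force"],s["t"])
snap("wrist","g2")
g=loc(PP,0,50,0)[:2]; r=rotv(PP[2]); print(g)
robot.movep([*g,120],r)
robot.servo_line([*g,60],feed=100)
s=robot.observe(); print(s["grip_width"]*92,s["joints"])
snap("wrist","p3")
E
python3 -c "
import cv2,numpy as np;a=[cv2.imread(f'pics/{n}.png')[100:400,80:480] for n in ('g2','p3')];cv2.imwrite('pics/gp.png',np.hstack(a))"
```

```text
[(np.float64(443.98508582551216), np.float64(378.54716842781954), np.float64(-0.10667645670232599), 67.01972198486328, 13.351949691772461, array([280.66, 206.74]))]
[444.37 378.88   6.53] [-0.82 -0.25 -0.65]
11.244855759580973 [444.03 378.57   6.1 ] [-0.19 -0.56  1.27]
11.123308449495793 [ 0.05  0.41 -0.96] 23.925
[ 492.79 -153.65]
11.051893887155817 [ 0.11  0.47  0.15  2.05 -0.11  0.63  1.81]
```

View pics/gp.png

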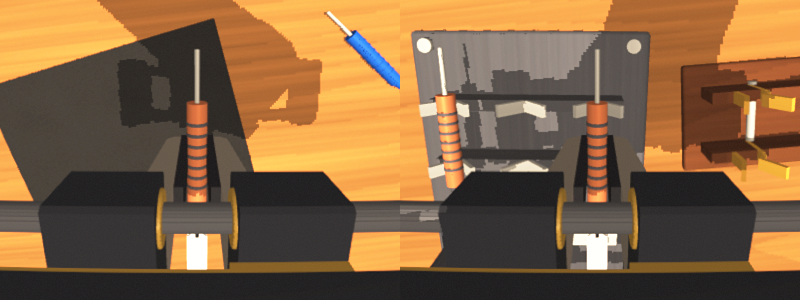

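```bash
python3 - <<'E'
from fit import *
np.set_printoptions(precision=2,suppress=True)
g=loc(PP,0,50,0)[:2]
for z in (44,40,38,37):
    robot.servo_line([*g,z],feed=40); s=robot.observe(); print(z,s["tcp_pos"],s["contact_force"],s["grip_width"]*92)
    if s["contact_force"][2]>6: break
grip(0.32); s=robot.observe(); print(s["grip_width"]*92,s["contact_force"])
robot.servo_line([*g,110],feed=120)
robot.movep([430,-203,200],rotv(PP[2]))
im,ci=snap("wrist","p4"); print(copper(ci,im,43,(420,560,-320,-100)),loc(PP,0,-50,0),loc(PP,0,50,0),robot.observe()["t"])
snap("scene","p4s")
for n in ("lever_grip","lever_axis"):
  print([(round(d["confidence"],2),cam2w(viewer.camera_info("scene"),d["at"])) for d in viewer.pinpoint(n,"scene")])
E
python3 -c "
import cv2,numpy as np;a=cv2.imread('pics/p4.png')[100:300,160:400];cv2.imwrite('pics/p4z.png',cv2.resize(a,None,fx=2.5,fy=2.5,interpolation=2));a=cv2.imread('pics/p4s.png')[220:340,150:290];cv2.imwrite('pics/p4sz.png',cv2.resize(a,None,fx=4.5,fy=4.5,interpolation=2))"
```

```text
44 [ 492.67 -153.66   43.77] [ 0.52  0.46 -0.01] 11.032543156676525
40 [ 492.66 -153.62   39.81] [ 0.45  1.08 -0.08] 11.30063052876127
38 [ 492.74 -153.63   37.94] [ 0.1  -0.2  -0.57] 11.322650459647129
37 [ 493.04 -153.34   37.19] [0.63 1.37 2.21] 11.260346276625143
29.623386418464463 [-0.46  0.18  0.56]
[(np.float64(459.7182598986305), np.float64(-249.1627290736889), np.float64(-0.1357738081108173), 21.410898208618164, 12.456025123596191, array([237.97, 227.56])), (np.float64(472.817638707801), np.float64(-151.0328538097725), np.float64(-0.0023515194391533424), 32.38951873779297, 12.571431159973145, array([325.08, 230.22]))] [ 482.81 -253.15    0.  ] [ 492.79 -153.65    0.  ] 29.825
[(0.69, array([ 483.41, -254.31,   39.68])), (0.67, array([ 649.98, -225.12,  196.78]))]
[(0.55, array([ 608.33, -216.73,   50.39]))]
```

View pics/p4z.png

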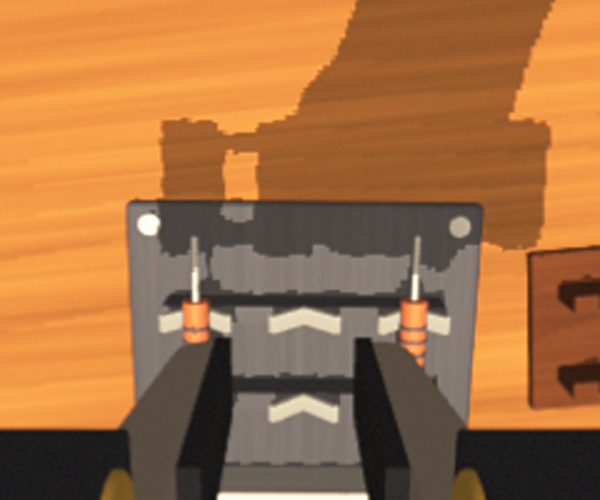

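View pics/p4sz.png

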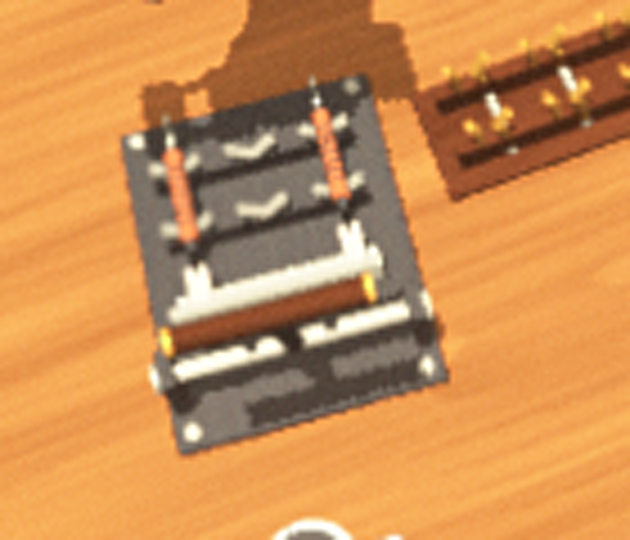

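Both darts rest in both notches, with flights towards the punch bar. Next I'll plan the lever arc and check that it is reachable.

```bash
cat >> fit.py <<'E'
PL=np.array([489.0,-203.8,-0.10])
def lev(theta,yy=30,depth=19,f=1.0,yaw0=-np.pi/2,b=0.0,dr=0):
    phi=0.25-theta; r=150+dr
    x=121+r*np.sin(phi); z=51+r*np.cos(phi)
    tl=f*phi+b
    x-=depth*np.sin(tl); z-=depth*np.cos(tl)
    R=Ro.from_euler('z',PL[2])*Ro.from_euler('y',tl)*Ro.from_euler('z',yaw0)*Ro.from_euler('y',np.pi/2)
    return loc(PL,x,yy,z),R.as_rotvec()
E
python3 - <<'E'
from fit import *
np.set_printoptions(precision=2,suppress=True)
for yaw0 in (-np.pi/2,np.pi/2):
  for f in (1.0,0.7,0.5):
    for th in (0,.6,1.2):
        p,r=lev(th,f=f,yaw0=yaw0); print(round(yaw0,1),f,th,p,kin.ik(list(p),r))
E
```

```text
-1.6 1.0 0 [ 644.64 -189.27  177.93] [-0.04  0.71  0.42  1.37 -0.22  1.36  0.3 ]
-1.6 1.0 0.6 [ 567.7  -181.55  174.06] [-0.05  0.28  0.39  2.07 -0.38  0.5   0.52]
-1.6 1.0 1.2 [ 506.37 -175.39  127.2 ] None
-1.6 0.7 0 [ 646.02 -189.4   177.63] [-0.04  0.66  0.42  1.44 -0.23  1.27  0.31]
-1.6 0.7 0.6 [ 565.8  -181.35  173.47] [-0.06  0.31  0.41  2.   -0.3   0.63  0.43]
-1.6 0.7 1.2 [ 502.65 -175.02  123.3 ] [ 1.47  0.7  -1.3   2.38  1.98  0.48 -1.47]
-1.6 0.5 0 [ 646.96 -189.5   177.49] [-0.05  0.64  0.42  1.48 -0.24  1.2   0.32]
-1.6 0.5 0.6 [ 564.5  -181.23  173.2 ] [-0.07  0.34  0.41  1.95 -0.26  0.72  0.39]
-1.6 0.5 1.2 [ 499.63 -174.72  121.36] [ 0.22  0.24  0.13  2.33 -0.92  0.18  1.12]
1.6 1.0 0 [ 644.64 -189.27  177.93] [ 0.71  0.87 -0.89  1.31  0.6   1.51  2.86]
1.6 1.0 0.6 [ 567.7  -181.55  174.06] [ 1.02  0.43 -0.88  2.01  0.54  0.56  2.86]
1.6 1.0 1.2 [ 506.37 -175.39  127.2 ] None
1.6 0.7 0 [ 646.02 -189.4   177.63] [ 0.74  0.83 -0.89  1.37  0.6   1.41  2.85]
1.6 0.7 0.6 [ 565.8  -181.35  173.47] [ 0.99  0.47 -0.88  1.93  0.52  0.71  2.88]
1.6 0.7 1.2 [ 502.65 -175.02  123.3 ] [ 1.27  0.47 -1.01  2.39  2.34  0.25  1.2 ]
1.6 0.5 0 [ 646.96 -189.5   177.49] [ 0.76  0.8  -0.89  1.42  0.6   1.34  2.85]
1.6 0.5 0.6 [ 564.5  -181.23  173.2 ] [ 0.96  0.5  -0.89  1.88  0.52  0.81  2.88]
1.6 0.5 1.2 [ 499.63 -174.72  121.36] [ 1.13  0.4  -0.89  2.28  0.98  0.23  2.47]
```

```bash
python3 - <<'E'
from fit import *
np.set_printoptions(precision=2,suppress=True)
F=0.35
robot.servo_line([430,-203,300],feed=250)
p,r=lev(0,depth=0,f=F); p[2]=290
robot.movep(p,r); grip(0.6,30)
p[2]=245
robot.servo_line(p,feed=120)
im,ci=snap("wrist","l1")
for n in ("lever_grip","lever_axis"):
  print([(round(d["confidence"],2),cam2w(ci,d["at"])) for d in viewer.pinpoint(n,"wrist")])
print(loc(PL,158,0,196),w2pix(ci,[loc(PL,158,-55,196),loc(PL,158,0,196),loc(PL,158,55,196)]),robot.observe()["t"],robot.observe()["tcp_pos"])
E
```

```text
[(0.58, array([ 491.51, -205.36,   -0.08])), (0.33, array([ 445.91, -450.73,   -0.4 ]))]
[(0.91, array([ 609.69, -215.64,   47.26]))]
[ 646.21 -219.57  196.  ] [[282.17 324.48]
 [282.47 263.67]
 [282.78 194.85]] 33.1833 [ 649.9  -189.96  246.16]
```

View pics/l1.png

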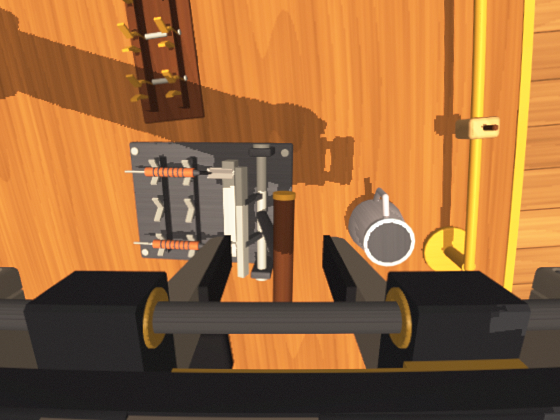

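The grip bar is at column 284, ending at row 195, which matches the prediction and lies centred between the fingers. I'll descend, grip it and swing it.

```bash
python3 - <<'E'
from fit import *
np.set_printoptions(precision=2,suppress=True)
F=0.35
p,r=lev(0,depth=17,f=F)
robot.servo_line(p,feed=60,rotation=r)
s=robot.observe(); print(s["tcp_pos"],p,s["contact_force"])
grip(0.0,30); s=robot.observe(); print("w",s["grip_width"]*92,s["tcp_pos"],s["contact_force"])
for th in np.arange(0.1,1.01,0.1):
    p,r=lev(th,depth=17,f=F); robot.servo_line(p,feed=60,rotation=r)
    s=robot.observe(); print(round(th,2),s["tcp_pos"]-p,s["contact_force"],round(s["grip_width"]*92,1),round(s["t"],1))
    if np.linalg.norm(s["contact_force"])>45: break
snap("scene","l2")
E
python3 -c "
import cv2,numpy as np;a=cv2.imread('pics/l2.png')[150:360,120:400];cv2.imwrite('pics/l2z.png',cv2.resize(a,None,fx=2.5,fy=2.5,interpolation=2))"
```

```text
[ 648.17 -189.66  179.95] [ 647.84 -189.59  179.4 ] [ 0.12 -0.49  0.26]
w 15.155767802529477 [ 648.54 -189.62  179.42] [ 3.63 -0.17 -2.02]
0.1 [0.7  0.05 0.35] [ 5.    0.4  -2.05] 15.3 35.5
0.2 [1.38 0.13 0.73] [ 6.4  -0.27 -0.93] 15.0 35.9
0.3 [1.92 0.19 1.25] [5.54 0.35 1.09] 15.4 36.3
0.4 [2.6  0.18 1.91] [6.03 1.46 4.44] 15.4 36.7
0.5 [3.04 0.27 2.34] [5.42 1.47 5.88] 15.5 37.1
0.6 [3.07 0.36 2.38] [5.11 1.8  6.67] 15.1 37.5
0.7 [3.06 0.42 2.43] [5.44 2.92 7.34] 15.0 37.9
0.8 [3.02 0.5  2.53] [4.67 2.58 8.52] 15.0 38.2
0.9 [2.86 0.62 2.54] [ 1.38  3.5  10.48] 15.2 38.6
1.0 [2.44 0.68 2.27] [ 0.01  4.58 12.56] 14.8 39.0
```

View pics/l2z.png

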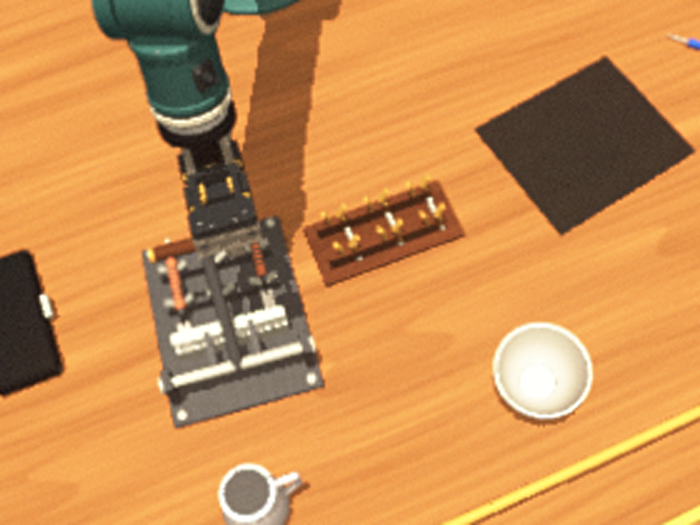

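```bash
python3 - <<'E'
from fit import *
np.set_printoptions(precision=2,suppress=True)
F=0.35
def ang(s):
    R=Ro.from_rotvec(s["tcp_rot"]); b=s["tcp_pos"]-R.apply([17,0,0])
    l=Ro.from_euler('z',-PL[2]).apply(b-[PL[0],PL[1],0]); return 0.25-np.arctan2(l[0]-121,l[2]-51), np.hypot(l[0]-121,l[2]-51)
for th in np.arange(1.05,1.36,0.025):
    p,r=lev(th,depth=17,f=F)
    try: robot.servo_line(p,feed=40,rotation=r)
    except robot.IKError as e: print("IK",th,e); break
    s=robot.observe(); f=s["contact_force"]
    print(round(th,3),s["tcp_pos"]-p,f,round(s["grip_width"]*92,1),np.array(ang(s)),round(s["t"],1))
    if np.linalg.norm(f)>40: break
robot.hold(0.3); s=robot.observe(); print(s["contact_force"],np.array(ang(s)))
snap("scene","l3")
E
python3 -c "
import cv2,numpy as np;a=cv2.imread('pics/l3.png')[210:330,150:290];cv2.imwrite('pics/l3z.png',cv2.resize(a,None,fx=4.5,fy=4.5,interpolation=2))"
```

```text
1.05 [2.45 0.66 2.14] [ 1.15  4.6  12.27] 14.9 [  1.03 149.85] 39.4
1.075 [2.46 0.69 2.08] [ 1.43  4.09 11.07] 15.0 [  1.05 149.72] 39.7
1.1 [2.5  0.69 2.05] [ 0.92  4.09 10.57] 15.3 [  1.08 149.59] 39.9
1.125 [2.51 0.72 2.07] [ 1.42  4.57 12.15] 14.9 [  1.1  149.52] 40.2
1.15 [2.52 0.73 2.03] [ 1.05  5.15 11.59] 15.1 [  1.13 149.42] 40.4
1.175 [2.54 0.75 1.99] [ 1.61  4.02 11.48] 14.9 [  1.15 149.29] 40.7
1.2 [2.58 0.78 1.95] [ 1.84  4.35 11.03] 15.7 [  1.18 149.17] 40.9
1.225 [3.09 0.72 2.57] [ 0.21  5.36 14.27] 15.4 [  1.2  149.04] 41.2
1.25 [5.13 0.28 4.68] [-1.87  5.84 26.45] 15.0 [  1.21 148.49] 41.4
1.275 [ 7.42 -0.5   6.52] [-1.82  6.25 33.77] 15.3 [  1.21 147.47] 41.7
1.3 [ 9.76 -1.3   8.25] [-0.1   5.9  39.55] 15.1 [  1.22 146.24] 41.9
1.325 [12.14 -2.25  9.89] [ 2.51  7.38 42.44] 15.3 [  1.23 144.84] 42.2
[ 3.39  6.43 41.96] [  1.23 144.83]
```

View pics/l3z.png

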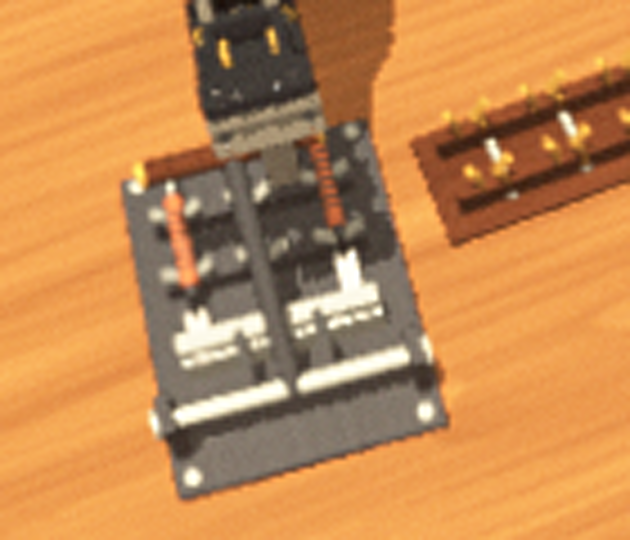

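The force rose sharply at about 1.2 rad, which is the stop, and the punch bar is down on the flights. Now I'll guide the lever back up.

```bash
python3 - <<'E'
from fit import *
np.set_printoptions(precision=2,suppress=True)
F=0.35
for th in list(np.arange(1.25,0.05,-0.1))+[0.0]:
    p,r=lev(th,depth=17,f=F); robot.servo_line(p,feed=80,rotation=r)
    s=robot.observe(); print(round(th,2),s["tcp_pos"]-p,s["contact_force"],round(s["grip_width"]*92,1))
    if np.linalg.norm(s["contact_force"])>60: break
robot.hold(0.2)
grip(0.6,25); s=robot.observe(); print(s["contact_force"],s["t"])
p,r=lev(0,depth=0,f=F); p=s["tcp_pos"].copy(); p[2]=270
robot.servo_line(p,feed=120)
im,ci=snap("wrist","l4"); print(w2pix(ci,[loc(PL,158,55,196)]))
robot.movep([460,-120,280],rotv(-0.1))
im,ci=snap("scene","l5"); print([(round(d["confidence"],2),cam2w(ci,d["at"])) for d in viewer.pinpoint("lever_grip","scene")]); print(robot.observe()["t"])
E
python3 -c "
import cv2,numpy as np;a=cv2.imread('pics/l5.png')[200:330,140:320];a=cv2.resize(a,None,fx=2.3,fy=2.3,interpolation=2)
b=cv2.imread('pics/l4.png')[100:400,100:480];print(a.shape);a=cv2.resize(a,(415,300));cv2.imwrite('pics/l45.png',np.hstack([a,b]))"
```

```text
1.25 [ 9.05 -1.88  4.76] [23.1  -2.48 -7.69] 14.8
1.15 [ 8.68 -1.96  3.39] [ 26.99  -3.88 -17.16] 15.5
1.05 [ 7.92 -1.91  2.29] [ 28.68  -5.78 -22.13] 15.0
0.95 [ 6.21 -1.77  0.8 ] [ 26.13  -4.88 -24.58] 15.3
0.85 [ 4.49 -1.56 -0.38] [ 22.31  -5.98 -23.51] 15.4
0.75 [ 2.64 -1.46 -1.35] [ 16.31  -6.06 -21.14] 15.4
0.65 [ 1.04 -1.42 -1.88] [ 11.88  -5.31 -17.52] 15.1
0.55 [ 0.35 -1.42 -1.68] [  8.3   -3.39 -11.58] 15.0
0.45 [-0.09 -1.51 -1.34] [ 5.64 -3.25 -6.8 ] 15.1
0.35 [-0.09 -1.6  -0.81] [ 3.99 -2.84 -3.47] 15.1
0.25 [-0.23 -1.73 -0.28] [ 1.58 -4.3  -0.28] 15.0
0.15 [-0.19 -1.75  0.04] [ 2.04 -5.45  0.71] 15.3
0.0 [-0.24 -1.76  0.05] [ 1.53 -4.82 -0.19] 15.2
[0.02 0.06 0.3 ] 47.8083
[[287.53 189.39]]
[(0.88, array([ 644.99, -222.87,  196.86]))]
50.1333
(299, 414, 3)
```

View pics/l45.png

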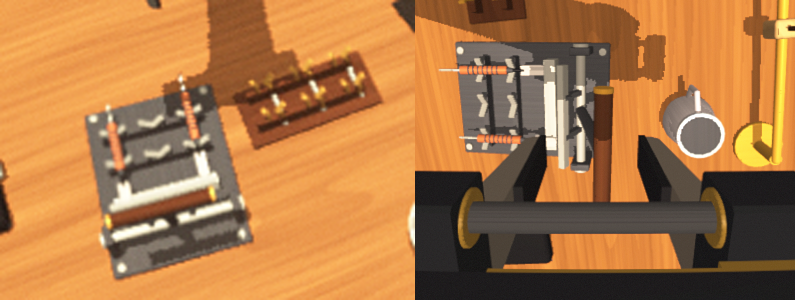

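The lever is back at rest: the grip end is at (289,188) against a predicted (287.5,189), and the spring force is zero after release. Now I'll take the groove 2 dart to clip 2.

```bash
cat >> fit.py <<'E'
def pick_groove(gy,fn):
    g=loc(PP,0,gy,0)
    robot.movep([g[0]-20,g[1],200],rotv(PP[2])); grip(0.8)
    im,ci=snap("wrist",fn)
    L=[o for o in copper(ci,im,42,(420,560,g[1]-20,g[1]+20)) if o[4]<25]; print(L,g)
    return L
E
python3 - <<'E'
from fit import *
np.set_printoptions(precision=2,suppress=True)
pick_groove(50,"q1")
E
```

```text
[(np.float64(477.64075499096526), np.float64(-151.305822143573), np.float64(-0.10381189508078638), 64.29154968261719, 12.634785652160645, array([278.96, 201.04]))] [ 492.79 -153.65    0.  ]
```

View pics/q1.png

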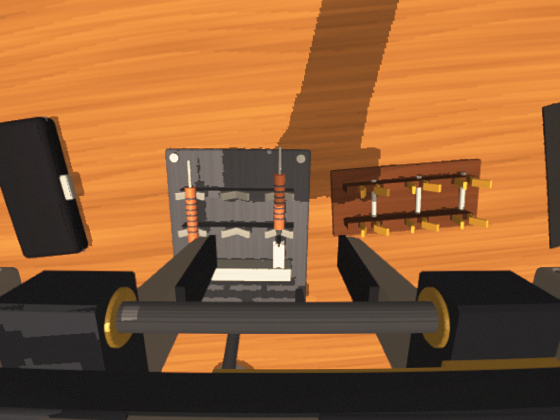

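The groove 2 dart now sits about 15 mm too far towards -x (barrel at x=478 instead of 493). I'll go back through the earlier pictures to find when it moved.

```bash
python3 -c "
import cv2,numpy as np
a=cv2.imread('pics/l1.png')[120:280,110:310];b=cv2.imread('pics/l4.png')[120:280,110:310]
f=lambda x:cv2.resize(x,(400,320),interpolation=2)
c=[cv2.imread(f'pics/{n}.png')[225:305,160:260] for n in ('p4s','l2','l3','l5')]
c=np.hstack([cv2.resize(x,(200,160),interpolation=2) for x in c])
cv2.imwrite('pics/cmp.png',np.vstack([np.hstack([f(a),f(b)]),c]))"
```

```text
(no output)
```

View pics/cmp.png

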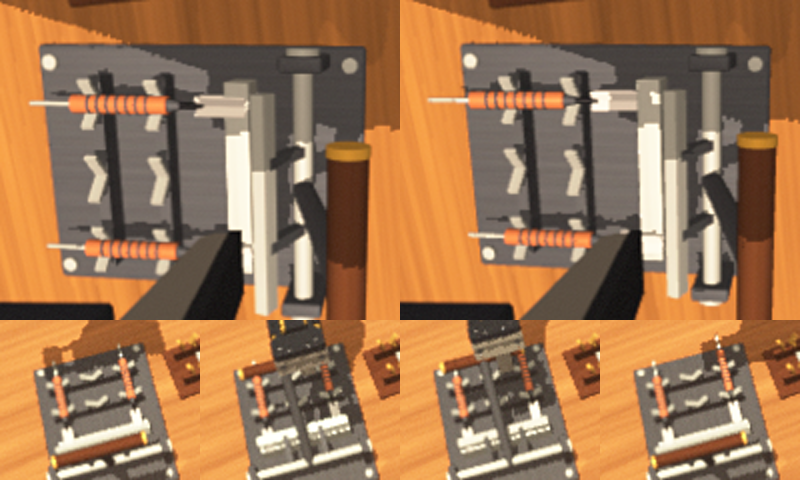

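The knock happened between the placing check and the lever grip, so that stroke was made with one dart out of place. I'll slide that dart back in two regrasp steps, because the fingers only have 36 mm between the notches, and then repeat the stroke.

```bash
cat >> fit.py <<'E'
def shift_groove(gy,x0,x1,zg=37,lift=52,open_=0.32):
    a=loc(PP,x0,gy,0)[:2]; b=loc(PP,x1,gy,0)[:2]; r=rotv(PP[2])
    grip(open_)
    robot.movep([*a,90],r)
    for z in (60,45,zg): robot.servo_line([*a,z],feed=80)
    s=robot.observe(); print("down",s["tcp_pos"],s["contact_force"])
    grip(0.0,25); s=robot.observe(); print("grip",s["grip_width"]*92,s["contact_force"])
    robot.servo_line([*a,lift],feed=60); robot.servo_line([*b,lift],feed=40)
    for z in (44,40,38,37):
        robot.servo_line([*b,z],feed=40); s=robot.observe()
        if s["contact_force"][2]>8: break
    print("placed",s["tcp_pos"],s["contact_force"],s["grip_width"]*92)
    grip(open_); robot.servo_line([*b,100],feed=120)
E
python3 - <<'E'
from fit import *
np.set_printoptions(precision=2,suppress=True)
shift_groove(50,-5,4)
pick_groove(50,"q2"); print(robot.observe()["t"])
E
```

```text
down [ 487.52 -153.07   36.73] [0.11 0.43 0.07]
grip 11.09017054215031 [0.35 1.05 1.62]
placed [ 497.18 -153.82   37.86] [-2.68  1.52 10.17] 11.06491563866588
[(np.float64(486.57930479860926), np.float64(-152.38522918309295), np.float64(-0.10661532027056558), 66.06906127929688, 12.150033950805664, array([278.96, 209.37]))] [ 492.79 -153.65    0.  ]
58.2417
```

View pics/q2.png

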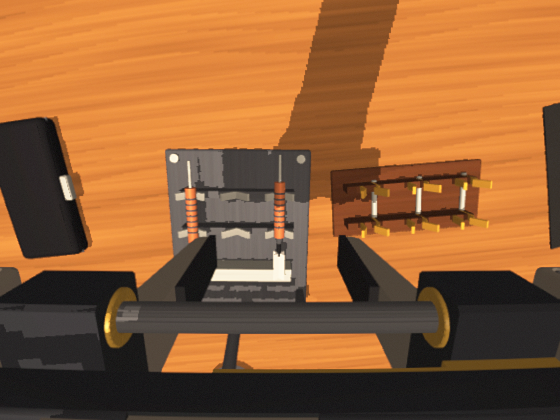

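```bash
python3 - <<'E'
from fit import *
np.set_printoptions(precision=2,suppress=True)
shift_groove(50,-3,3.5)
pick_groove(50,"q3");
pick_groove(-50,"q4"); print(robot.observe()["t"])
robot.movep([420,-200,300],rotv(-0.1))
snap("scene","q5s")
E
python3 -c "
import cv2,numpy as np
c=[cv2.imread(f'pics/{n}.png')[130:290,150:410] for n in ('q3','q4')]
d=cv2.imread('pics/q5s.png')[215:325,160:290]
cv2.imwrite('pics/cmp2.png',np.hstack([cv2.resize(c[0],(260,240)),cv2.resize(c[1],(260,240)),cv2.resize(d,(280,240),interpolation=2)]))"
```

```text
down [ 489.51 -153.3    36.71] [-1.74 -0.33  0.2 ]
grip 11.013474361602622 [-0.49  1.74  1.9 ]
placed [ 496.51 -153.62   37.27] [-0.5   1.92  3.49] 11.038421216615767
[(np.float64(492.46633020674744), np.float64(-153.01783169121063), np.float64(-0.10981277279632201), 65.53453063964844, 12.15966510772705, array([278.92, 214.46]))] [ 492.79 -153.65    0.  ]
[(np.float64(482.86029008880354), np.float64(-252.2640972619608), np.float64(-0.11146389247162504), 65.53771209716797, 12.511110305786133, array([277.77, 214.53]))] [ 482.81 -253.15    0.  ]
66.1
```

View pics/cmp2.png

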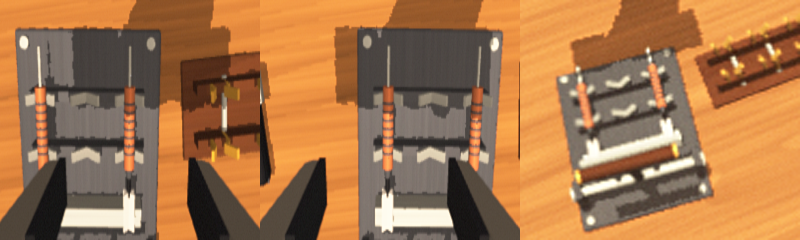

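Both darts are within 1 mm of their grooves: (492.5,-153.0) and (482.9,-252.3). I'll repeat the full stroke, checking positions just before and after.

```bash
python3 - <<'E'
from fit import *
import sys
np.set_printoptions(precision=2,suppress=True)
F=0.35
p,r=lev(0,depth=0,f=F); p[2]=290
robot.movep(p,r); grip(0.6,30)
p[2]=245
robot.servo_line(p,feed=150)
def chk(fn):
    im,ci=snap("wrist",fn)
    L=[tuple(round(float(v),2) for v in o[:5]) for o in copper(ci,im,42,(420,560,-300,-120)) if o[4]<25 and o[3]>40]; print(fn,L)
    return len(L)>=2 and all(min(np.hypot(l[0]-g[0],l[1]-g[1]) for l in L)<6 for g in ((492.8,-153.6),(482.8,-253.1)))
ok=chk("m1"); print(ok)
if not ok: sys.exit()
p,r=lev(0,depth=17,f=F)
robot.servo_line(p,feed=80,rotation=r)
grip(0.0,30); s=robot.observe(); print("w",s["grip_width"]*92,s["tcp_pos"],s["contact_force"])
for th in list(np.arange(0.1,1.11,0.1))+list(np.arange(1.15,1.31,0.025)):
    p,r=lev(th,depth=17,f=F); robot.servo_line(p,feed=70,rotation=r)
    s=robot.observe(); f=s["contact_force"]
    if th>0.9: print(round(th,3),s["tcp_pos"]-p,f,round(s["grip_width"]*92,1),round(s["t"],1))
    if np.linalg.norm(f)>35: break
robot.hold(0.2); snap("scene","m2")
for th in list(np.arange(th-0.08,0.05,-0.1))+[0.0]:
    p,r=lev(th,depth=17,f=F); robot.servo_line(p,feed=80,rotation=r)
    s=robot.observe()
    if np.linalg.norm(s["contact_force"])>60: print("F",th,s["contact_force"]); break
robot.hold(0.2); s=robot.observe(); print(s["contact_force"])
grip(0.6,25); s=robot.observe(); print(s["contact_force"],s["t"])
p=s["tcp_pos"].copy(); p[2]=245
robot.servo_line(p,feed=120)
print(chk("m3"))
robot.movep([420,-200,300],rotv(-0.1)); snap("scene","m4")
ci=viewer.camera_info("scene"); print([(round(d["confidence"],2),cam2w(ci,d["at"])) for d in viewer.pinpoint("lever_grip","scene")]); print(robot.observe()["t"])
E
python3 -c "
import cv2,numpy as np
a=[cv2.imread(f'pics/{n}.png')[110:300,110:330] for n in ('m1','m3')]
c=[cv2.imread(f'pics/{n}.png')[210:330,150:290] for n in ('m2','m4')]
f=lambda x:cv2.resize(x,(390,300),interpolation=2)
cv2.imwrite('pics/cmp3.png',np.vstack([np.hstack([f(x) for x in a]),np.hstack([f(x) for x in c])]))"
```

```text
m1 [(494.44, -152.63, -0.1, 68.22, 12.94), (484.89, -251.71, -0.1, 67.97, 14.71)]
True
w 14.86338567316825 [ 648.57 -189.68  179.48] [ 3.46  0.05 -2.1 ]
1.0 [2.24 0.65 2.02] [ 0.59  3.96 12.28] 15.1 74.3
1.1 [1.9  0.73 1.71] [-1.36  3.45 12.61] 15.2 74.7
1.15 [1.67 0.76 1.47] [-0.98  4.15 12.78] 15.0 75.0
1.175 [1.73 0.75 1.48] [-1.27  2.75 11.92] 15.2 75.2
1.2 [1.78 0.78 1.45] [-0.78  3.44 12.7 ] 14.8 75.5
1.225 [2.85 0.62 2.76] [-2.47  5.07 20.75] 15.0 75.7
1.25 [5.02 0.06 4.78] [-4.16  5.71 30.46] 15.2 76.0
1.275 [ 7.4  -0.71  6.53] [-3.31  6.66 35.64] 15.0 76.2
[ 1.33 -4.68 -0.36]
[ 0.41 -0.18  0.87] 81.6667
m3 [(494.51, -152.54, -0.1, 67.98, 12.92), (484.75, -251.35, -0.09, 68.93, 13.38)]
True
[(0.62, array([ 648.58, -221.15,  197.52]))]
83.95
```

View pics/cmp3.png

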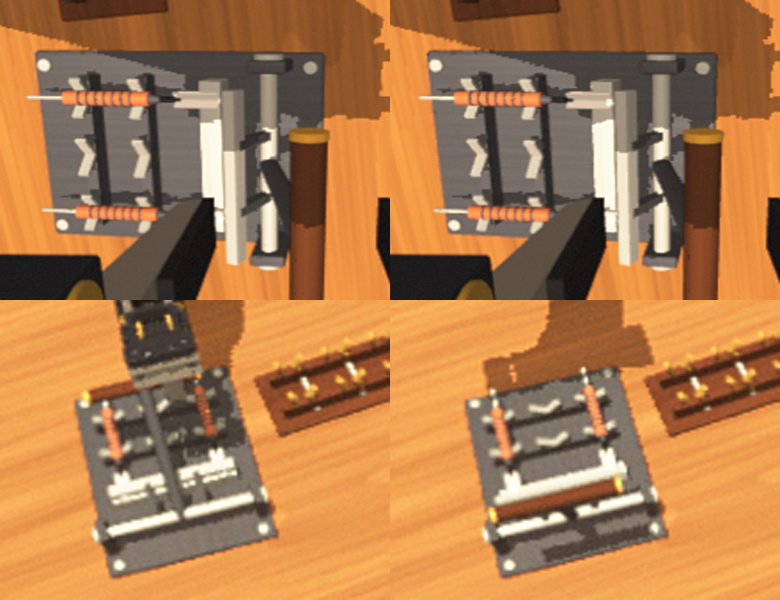

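The stroke was good: both darts were in place before (m1) and after (m3), the stop was reached at 1.2 rad, and the lever is back up. Now the groove 2 dart goes to clip 2.

```bash
cat >> fit.py <<'E'
def take(gy):
    a=loc(PP,0,gy,0)[:2]; r=rotv(PP[2]); grip(0.32)
    robot.movep([*a,100],r); robot.servo_line([*a,60],feed=120); robot.servo_line([*a,36.5],feed=60)
    s=robot.observe(); print("down",s["tcp_pos"],s["contact_force"])
    grip(0.0,40); s=robot.observe(); print("grip",s["grip_width"]*92)
    robot.servo_line([*a,115],feed=120)
def overclip(cy,z=75):
    a=loc(KK,0,cy,0)[:2]
    robot.movep([*a,120],rotv(KK[2])); robot.servo_line([*a,z],feed=100)
    s=robot.observe(); print("over",s["tcp_pos"],s["grip_width"]*92,s["t"])
E
python3 - <<'E'
from fit import *
np.set_printoptions(precision=2,suppress=True)
take(50); snap("wrist","c0"); overclip(55); snap("wrist","c1"); snap("scene","c1s")
ci=viewer.camera_info("wrist")
print(w2pix(ci,[loc(KK,x,y,61) for x in (-26,-18) for y in (43,67)]))
E
python3 -c "
import cv2;a=cv2.imread('pics/c1.png')[100:370,100:460];cv2.imwrite('pics/c1z.png',cv2.resize(a,None,fx=2.2,fy=2.2,interpolation=2))"
```

```text
down [ 492.59 -153.56   36.12] [-1.19  0.05  0.65]
grip 10.634585982351123
over [498.17  59.5   75.02] 10.881147751367942 89.15
[[257.3  203.7 ]
 [295.64 203.66]
 [257.52 216.01]
 [295.46 215.98]]
```

View pics/c1z.png

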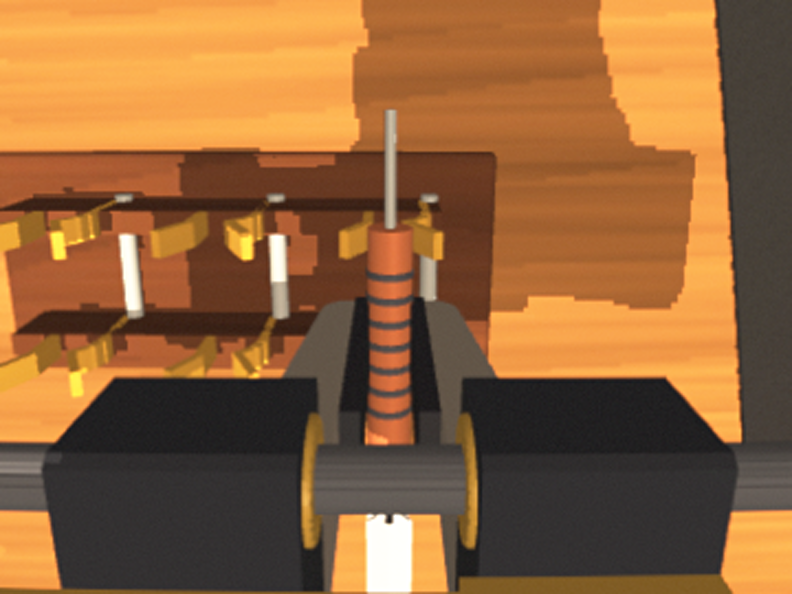

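The mouth of clip 2 spans columns 254.5 to 301, centred at 278, and the dart is at 277. That's aligned, so I'll push it in.

```bash
cat >> fit.py <<'E'
def push(cy,zs=(65,58,54,52,50,48,46,44,42,40,38,36,35,34,33,32),lim=25,zend=None):
    a=loc(KK,0,cy,0)[:2]
    for z in zs:
        robot.servo_line([*a,z],feed=40); s=robot.observe(); f=s["contact_force"]
        print(z,s["tcp_pos"].round(2),f.round(1),round(s["grip_width"]*92,2))
        if z>48 and (f[2]>lim or abs(f[1])>20): print("STOP"); return False
        if f[2]>lim: print("LIM"); break
    return True
E
python3 - <<'E'
from fit import *
np.set_printoptions(precision=2,suppress=True)
push(55)
print(robot.observe()["t"])
snap("wrist","c2")
E
python3 -c "
import cv2;a=cv2.imread('pics/c2.png')[100:370,100:460];cv2.imwrite('pics/c2z.png',cv2.resize(a,None,fx=2.2,fy=2.2,interpolation=2))"
```

```text
65 [497.67  60.1   64.72] [-0.2  0.2 -0.2] 10.18
58 [497.62  60.07  57.64] [ 0.2  0.  -0.8] 10.41
54 [497.7   60.04  53.74] [-0.2 -0.3  0.1] 10.83
52 [497.84  60.06  51.91] [-0.1  0.   0.6] 10.64
50 [497.82  60.08  49.9 ] [ 0.4 -0.2 -1.3] 10.62
48 [498.18  59.55  48.01] [ 1.3 -1.7  0. ] 10.58
46 [498.38  59.85  46.19] [ 1.1 -2.5  3.1] 11.07
44 [498.27  60.08  43.93] [ 1.6 -1.7  1.3] 10.85
42 [497.57  60.06  41.57] [ 1.1 -1.7 -1.5] 10.96
40 [497.31  60.11  39.54] [ 1.6 -1.3 -3.7] 10.6
38 [497.41  60.27  37.63] [ 0.2 -0.8 -4.5] 10.66
36 [497.99  60.58  36.06] [-0.4 -0.2 -0.8] 10.64
35 [497.98  60.24  35.06] [-0.1  0.1 -0.4] 10.75
34 [498.11  60.23  34.62] [-1.1 -1.2  6.1] 10.39
33 [498.17  60.25  34.45] [-4.1 -0.2 14.5] 10.78
32 [498.24  60.23  34.3 ] [-7.2 -0.9 23.8] 10.73
93.475
```

View pics/c2z.png

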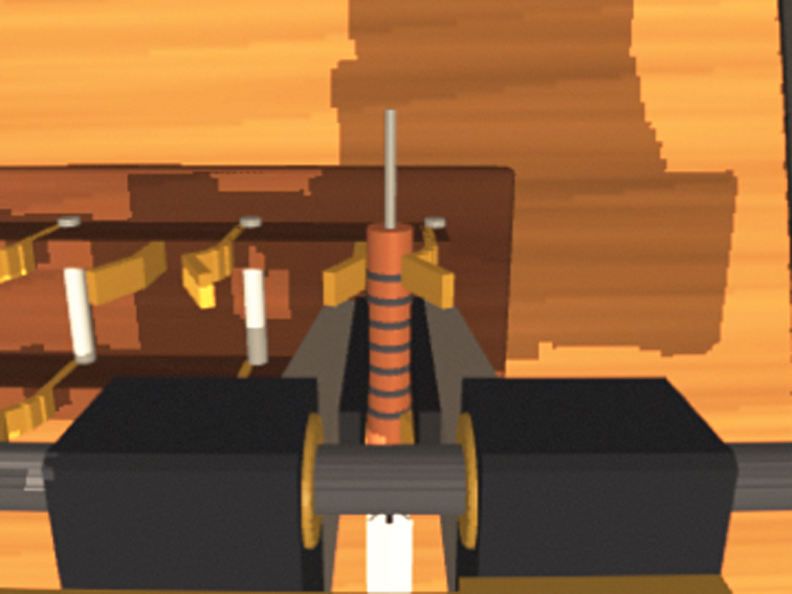

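It snapped through (the force went negative past z≈42) and bottomed at barrel z≈38, with the prongs over the barrel. I'll release it and fetch the second dart.

```bash
python3 - <<'E'
from fit import *
np.set_printoptions(precision=2,suppress=True)
a=loc(KK,0,55,0)[:2]
robot.servo_line([*a,34.5],feed=40); grip(0.32); robot.servo_line([*a,120],feed=100); print(robot.observe()["contact_force"])
robot.movep([a[0]-20,a[1],200],rotv(KK[2])); snap("wrist","c3")
L=pick_groove(-50,"c4"); print(robot.observe()["t"])
E
python3 -c "
import cv2,numpy as np
a=[cv2.imread(f'pics/{n}.png')[130:310,140:440] for n in ('c3','c4')]
cv2.imwrite('pics/c34.png',np.vstack([cv2.resize(x,None,fx=1.6,fy=1.6,interpolation=2) for x in a]))"
```

```text
[-1.01 -0.66 -0.43]
[(np.float64(482.242202916858), np.float64(-252.5299183152068), np.float64(-0.10996804807617311), 65.62904357910156, 12.815183639526367, array([278.92, 214.3 ]))] [ 482.81 -253.15    0.  ]
97.75
```

View pics/c34.png

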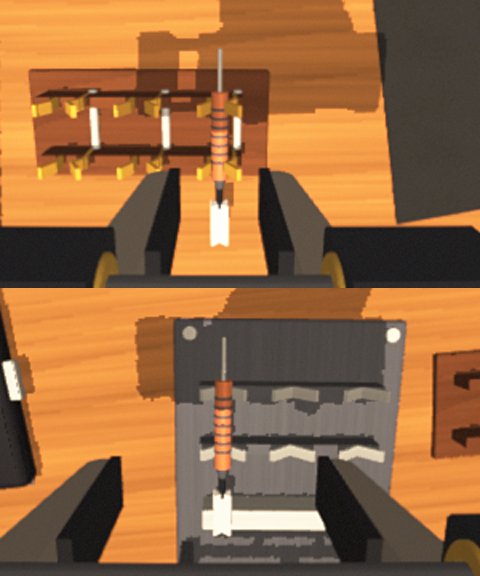

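Dart 1 is seated in clip 2, and the other is still well placed in groove 0. Now that one goes to clip 0.

```bash
python3 - <<'E'
from fit import *
np.set_printoptions(precision=2,suppress=True)
take(-50); overclip(-55); snap("wrist","e1"); ci=viewer.camera_info("wrist")
print(w2pix(ci,[loc(KK,x,y,61) for x in (-26,-18) for y in (-67,-43)]))
E
python3 -c "
import cv2;a=cv2.imread('pics/e1.png')[100:370,100:460];cv2.imwrite('pics/e1z.png',cv2.resize(a,None,fx=2.2,fy=2.2,interpolation=2))"
```

```text
down [ 482.62 -253.06   36.11] [-0.32 -0.13  0.56]
grip 10.680687560632052
over [496.65 -50.61  75.03] 10.73156963412228 102.7167
[[257.82 204.02]
 [296.18 203.98]
 [258.03 216.34]
 [296.   216.3 ]]
```

View pics/e1z.png

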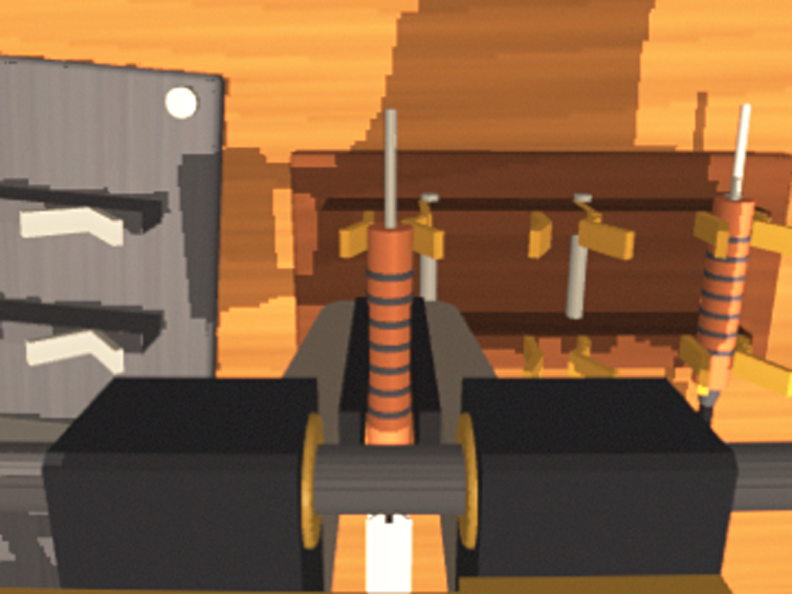

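```bash
python3 - <<'E'
from fit import *
np.set_printoptions(precision=2,suppress=True)
push(-55)
a=loc(KK,0,-55,0)[:2]
robot.servo_line([*a,34.5],feed=40); grip(0.32); robot.servo_line([*a,120],feed=100)
robot.movep([a[0]-20,a[1],200],rotv(KK[2])); im,ci=snap("wrist","e2"); print(copper(ci,im,40,(430,560,-90,100)))
b=loc(KK,0,55,0)
robot.movep([b[0]-20,b[1],200],rotv(KK[2])); im,ci=snap("wrist","e3"); print(copper(ci,im,40,(430,560,-90,100)),loc(KK,0,55,0),loc(KK,0,-55,0),robot.observe()["t"])
E
python3 -c "
import cv2,numpy as np
a=[cv2.imread(f'pics/{n}.png')[140:260,180:420] for n in ('e2','e3')]
cv2.imwrite('pics/e23.png',np.vstack([cv2.resize(x,None,fx=2.5,fy=2.5,interpolation=2) for x in a]))"
```

```text
65 [496.31 -49.82  64.8 ] [ 0.3  0.  -0.4] 10.69
58 [496.19 -49.84  57.65] [0.1 0.1 0.3] 10.79
54 [496.28 -49.87  53.75] [-0.3  0.2 -0.4] 10.83
52 [496.42 -49.93  51.91] [ 0.7  0.  -0.2] 10.78
50 [496.4  -49.85  49.9 ] [ 0.7 -0.3 -0.7] 10.48
48 [496.79 -50.42  48.06] [ 0.6 -2.5  0.1] 11.0
46 [497.05 -50.18  46.25] [ 1.7 -1.9  3.2] 10.52
44 [496.93 -49.98  44.02] [ 1.  -1.1  1. ] 11.15
42 [496.1  -49.92  41.57] [ 1.6 -2.  -1.2] 10.47
40 [495.86 -49.77  39.5 ] [ 1.2 -1.3 -3. ] 10.48
38 [495.99 -49.63  37.63] [ 0.3 -0.3 -4.1] 10.84
36 [496.49 -49.41  35.99] [ 0.2  0.3 -0.8] 10.6
35 [496.52 -49.79  35.03] [-0.8 -0.2 -0.6] 10.71
34 [496.69 -49.84  34.61] [-1.6  0.2  6.1] 11.17
33 [496.75 -49.79  34.45] [-4.5 -0.2 14.7] 10.23
32 [496.83 -49.82  34.27] [-6.9  0.9 23.5] 10.86
[]
[] [497.91  60.1    0.  ] [496.49 -49.9    0.  ] 109.7583
```

View pics/e23.png

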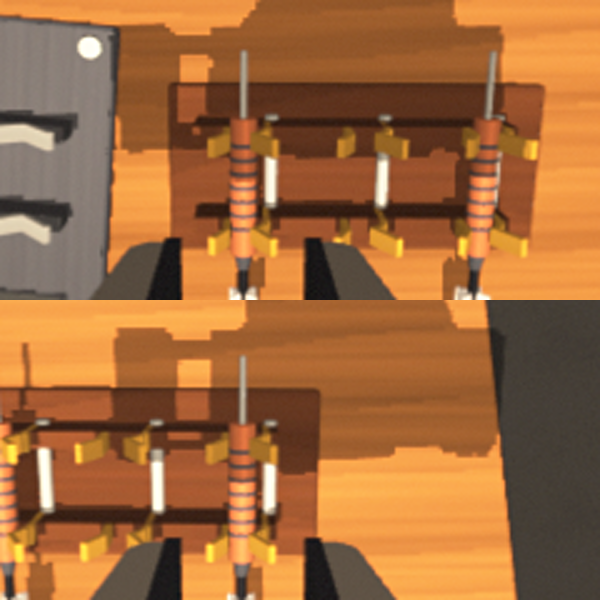

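Both darts are seated identically and the jaws are closed over them. I'll retreat for a final look with the fixed cameras.

```bash
python3 - <<'E'
from fit import *
np.set_printoptions(precision=1,suppress=True)
robot.movep([330,330,300],rotv(0.3)); robot.hold(0.5)
for cam in ("scene","top"):
    im,ci=snap(cam,"z_"+cam)
    for n in ("dart_a","wallet","bowl","jug","lever_grip"): print(cam,n,[(round(d["confidence"],2),cam2w(ci,d["at"])) for d in viewer.pinpoint(n,cam)])
print(robot.observe()["t"])
E
python3 -c "
import cv2,numpy as np
a=cv2.imread('pics/z_scene.png')[190:340,140:320];b=cv2.imread('pics/z_top.png')
cv2.imwrite('pics/zz.png',np.hstack([cv2.resize(a,(400,333),interpolation=2),cv2.resize(b[80:320,100:470],(400,333),interpolation=2)]))"
```

```text
scene dart_a [(0.67, array([499.4,  57.1,  38.6])), (0.64, array([498.6, -51.8,  38.7])), (0.47, array([411.2, 540. ,   6.9])), (0.45, array([242.2, 469.3,   7.8])), (0.38, array([ 754.7, -248.1,    2.8]))]
scene wallet [(0.62, array([ 441.7, -448. ,   -1.8]))]
scene bowl [(0.69, array([742.6,  94.8,  -2.6])), (0.6, array([498.7,  63.7,  37.3]))]
scene jug [(0.96, array([ 756.9, -244.2,    1.8])), (0.46, array([ 646.6, -221.2,  198.6]))]
scene lever_grip [(0.69, array([ 648.7, -224. ,  198. ]))]
top dart_a [(0.66, array([500.1, -49.9,  40. ])), (0.54, array([497.9,  63.1,  37. ]))]
top wallet [(0.57, array([ 439. , -451.4,   -0.2]))]
top bowl [(0.58, array([744.6,  93.8,   2.2])), (0.38, array([ 488.1, -203.1,   -0.9]))]
top jug [(0.61, array([ 753.7, -245. ,   -3.7])), (0.59, array([501. ,  61.9,  36. ]))]
top lever_grip [(0.91, array([ 646.2, -219.5,  196.2]))]
112.0833
```

View pics/zz.png

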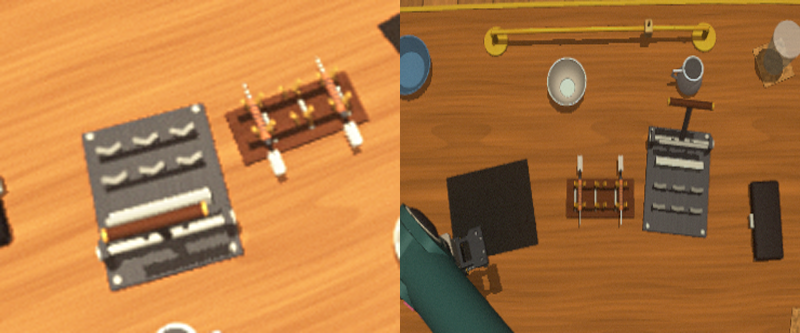

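The final pictures show both darts in clips 0 and 2, the lever up, and the wallet, bowl and jug unmoved. I'm handing in.

```bash
python3 -c "
from cell import robot
print(robot.job_done()); print(robot.observe()['t'])"
```

```text
the job is handed in; nothing more can be done
None
the job is handed in; nothing more can be done
```

I pressed both darts that were on the mat and seated them in the rack, but it took two lever strokes. I handed the job in at about 112 s; no verdict was reported.

- **Placing:** I laid the two darts in grooves 0 and 2. There was no third dart on the mat, and I left the pink and blue look-alikes alone.
- **First stroke not valid:** the groove 2 dart had been knocked about 15 mm out of place after I had checked it. I only noticed this after pulling the lever.
- **Second stroke:** I put the dart back and pulled again. Pictures just before and just after show both darts about 2 mm from their groove places. The force rose sharply at about 1.2 rad, the stop, and the lever came back to rest.
- **Clips:** I pushed the darts into clips 2 and 0. Each snapped in and bottomed with its barrel about 38 mm above the shelf, and in the pictures the jaws look closed over both.
- **Last checks:** the scene and top cameras show both darts in their clips and the lever up. The wallet, bowl and jug are within a few mm of where they started, within what the cameras can resolve. My colour check on the seated darts returned nothing, so I relied on the pictures, the push forces and the networks instead.

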